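# Load the inspection pallet in reverse order

## Robot

A 7-joint arm with a two-finger parallel gripper is mounted at the origin on the work surface. World frame = base frame: x ahead of the robot, y to its left, z up, the work surface at z = 0. Lengths are in m, angles in degrees, forces in N, time in s.
With the tool pointing down it reaches from about 0.425 to 0.875 m from the base axis. Payload 4.7 kg.
Tool frame: the origin (TCP) lies midway between the tips of the shut fingers; the grasp point (between the pads) lies 19 mm behind it; z points along the fingers, y is the line along which they close (so a half turn about z gives the same grasp; the last joint's range is limited). The gripper opens to 87 mm and grips with 3 to 60 N. Pads are 19 mm wide; open, the fingers measure 117 mm over their backs; the gripper's body (75 mm by 190 mm) begins 51 mm behind the grasp point.
Start: joints at [-69.838, 18.392, -4.016, 83.108, 1.295, 78.541, -3.26], TCP at [0.215, 0.613, 0.202] pointing down, gripper open.
Joint ranges: [-163.93, 163.93], [-17.29, 119.83], [-79.2, 71.16], [3.27, 140.29], [-89.18, 269.18], [5.43, 117.66], [-154.24, 154.24]. Speed limits (degrees/s): [147.25, 147.25, 180, 180, 180, 180, 180].

## Interface

Orientations are given as [roll, pitch, yaw] about the fixed x, y, z axes, in that order (R = Rz(yaw) Ry(pitch) Rx(roll)).
In Python, from cell import env gives the robot as it stands.
- The arm moves only by the tool step_arm, never from a script. Its argument "moves" is a list of rows, each an object with "dp": the shift along the tool's x, y, z in mm, a list of three; "dr": the turn, a rotation vector about the tool's x, y, z in rad, a list of three; "fingers": the closure, from 0 (fully open) to 1 (shut). In form: [{"dp": [dx, dy, dz], "dr": [ax, ay, az], "fingers": fingers}, ...]. A call has exactly 5 rows; each row shifts and turns the commanded pose from where the row before left it, along the tool's axes as they then stand; what a row does not reach is not made up. A row lasts 1/8 s, in which the tool goes at most 62.5 mm and 10.7 degrees, less where a joint would pass 70% of its speed; a pose out of reach is approached as far as the arm can. A call with a gripper value outside its range is refused whole. The fingers move at their own pace and stop on an object; "squeeze" is the grip in N (left out, the last holds). Time passes only in rows, so rows that do not move let the fingers close, or fill a call up. It gives the time, the measured TCP pose, the force, the opening and the grip force at its end, in the units of the state.
- env.get_obs(): the state, without advancing time (a new reading comes with each control period).
- env.read_camera(name): name is "scene" or "top"; returns the picture (480x640x3 uint8, red, green, blue); there is no depth.
- env.camera_model(name): a dict with "fx", "fy", "cx", "cy" (pixels), "R" (3x3) and "t" (3): a world point X has camera coordinates R X + t. Camera axes: x right, y down, z forward; pixel columns grow to the right and rows downward; lengths in m; the calibration is good to about 2 mm. A picture is of the moment at which its call begins. camera_model takes no time and is no camera call.
- env.sign_off(): hands the job in; it is judged then, once.
The state is a dict: "time_s": time; "qpos": joint angles; "joint_velocities": joint speeds; "effort": joint torques, N m; "tool_pos": TCP position; "tool_rot": TCP orientation; "force": force on the tool from outside, world axes, zero at the start; "wrist_torque": the same for the moment, N m; "grip_width": finger opening in m; "grasp_force": force on a finger pad.
Only numpy, scipy, OpenCV 4.12 (cv2) and the standard library are available. Lean on these libraries where they do the work, as an engineer would, in place of code of your own. Each camera call takes 0.05 s, during which the arm holds its last target. There are 200 camera calls.

## Task

Move the four machined parts from the wooden delivery rack to the aluminium inspection pallet, one into each nest, in the reverse order: the part at the left end of the delivery rack goes to the right end of the pallet, the second from the left to the second from the right, and so on. Stand every part upright and flat on the floor of its nest, never let one tip over, and set them down gently rather than dropping them.

Things in the scene. Friction and masses are not known exactly. Their poses are not given: they have to be found in the camera images.
- delivery_rack: Fixed pale wooden board, 68 x 300 x 16 mm (x, y, z), with four brown nests in a row at its y = -108, -36, 36 and 108 mm, a part standing in each at the start. Origin: centre of its underside, on the table. x points away from the robot, y to the robot's left, within 0.12 rad; left and right in the goal are the robot's (left end = +y). It may be the nearer or the farther rack.
- pallet: Fixed aluminium plate, 68 x 300 x 12 mm (x, y, z), with four grey square nests in a row, empty at the start, centred at its x = 0, y = -108, -36, 36 and 108 mm. Nests: 58 mm outside, 48 mm inside, floor 16 mm and rim 24 mm above the table. Origin: centre of the underside, on the table. x points away from the robot, y to the robot's left, within 0.12 rad.
- shaft: Stepped steel shaft, loose, standing on end, the tallest and slimmest part: round foot 34 mm in diameter up to 14 mm, then 24 mm in diameter up to 62 mm, then a 16 mm spigot up to 78 mm. About 0.28 kg. The origin is the centre of its underside, z up.
- hexfit: Steel hexagon fitting, loose, standing: hexagon 32 mm across flats (37 mm across corners) up to 20 mm, above it a round neck 26 mm in diameter up to 48 mm, dark bore in the top. About 0.20 kg; it is the lowest part. The origin is the centre of its underside, z up.
- block: Drilled square aluminium block, loose, standing: 34 x 34 x 52 mm (x, y, z), a large dark bore and four small holes in its top. About 0.16 kg. The origin is the centre of its underside, z up.
- fork: Aluminium fork (clevis), loose, standing: base 34 x 30 x 18 mm (x, y, z), on it two upright cheeks, each 26 mm along x and 8 mm thick, 14 mm slot between them; 30 mm over the cheeks along y; 62 mm high over all. About 0.12 kg. Can be gripped over both cheeks along y, or along x over the cheeks' 26 mm edges. The origin is the centre of its underside, z up.
- nest_shaft: The nest in which the stepped shaft stands at the start; it stays and so marks that part's place in the starting order. Fixed brown wooden square, 58 mm outside, 48 mm inside, floor 4 mm thick, rim 12 mm high. Origin: centre of its underside, 16 mm above the table, on the delivery rack's board; axes as the rack's.
- nest_hexfit: The nest in which the hexagon fitting stands at the start; it stays and so marks that part's place in the starting order. Fixed brown wooden square, 58 mm outside, 48 mm inside, floor 4 mm thick, rim 12 mm high. Origin: centre of its underside, 16 mm above the table, on the delivery rack's board; axes as the rack's.
- nest_block: The nest in which the drilled block stands at the start; it stays and so marks that part's place in the starting order. Fixed brown wooden square, 58 mm outside, 48 mm inside, floor 4 mm thick, rim 12 mm high. Origin: centre of its underside, 16 mm above the table, on the delivery rack's board; axes as the rack's.
- nest_fork: The nest in which the fork stands at the start; it stays and so marks that part's place in the starting order. Fixed brown wooden square, 58 mm outside, 48 mm inside, floor 4 mm thick, rim 12 mm high. Origin: centre of its underside, 16 mm above the table, on the delivery rack's board; axes as the rack's.
Not all that is in view belongs to the job. Leave any blue or pink look-alike of the block alone.

How it is judged (in metres and radians):
At the end, for the whole second after the job is handed in: Each part stands in the pallet nest that mirrors its starting place (left end to right end and so on): within 10 mm of the nest's centre in the pallet's x and y, its underside 13 to 19 mm above the pallet's underside (on the nest floor), tilted less than 0.08 rad, released and at rest (((y of nest_shaft in the frame of delivery_rack between -0.128 and -0.088 m and y of shaft in the frame of pallet between 0.098 and 0.118 m) or (y of nest_shaft in the frame of delivery_rack between -0.056 and -0.016 m and y of shaft in the frame of pallet between 0.026 and 0.046 m) or (y of nest_shaft in the frame of delivery_rack between 0.016 and 0.056 m and y of shaft in the frame of pallet between -0.046 and -0.026 m) or (y of nest_shaft in the frame of delivery_rack between 0.088 and 0.128 m and y of shaft in the frame of pallet between -0.118 and -0.098 m)) and x of shaft in the frame of pallet between -0.01 and 0.01 m and z of shaft in the frame of pallet between 0.013 and 0.019 m and angle between each of shaft, hexfit, block, fork's own z axis and vertical below 0.08 rad and linear speed of each of shaft, hexfit, block, fork below 0.02 m/s and angular speed of each of shaft, hexfit, block, fork below 0.2 rad/s and ((y of nest_hexfit in the frame of delivery_rack between -0.128 and -0.088 m and y of hexfit in the frame of pallet between 0.098 and 0.118 m) or (y of nest_hexfit in the frame of delivery_rack between -0.056 and -0.016 m and y of hexfit in the frame of pallet between 0.026 and 0.046 m) or (y of nest_hexfit in the frame of delivery_rack between 0.016 and 0.056 m and y of hexfit in the frame of pallet between -0.046 and -0.026 m) or (y of nest_hexfit in the frame of delivery_rack between 0.088 and 0.128 m and y of hexfit in the frame of pallet between -0.118 and -0.098 m)) and x of hexfit in the frame of pallet between -0.01 and 0.01 m and z of hexfit in the frame of pallet between 0.013 and 0.019 m and ((y of nest_block in the frame of delivery_rack between -0.128 and -0.088 m and y of block in the frame of pallet between 0.098 and 0.118 m) or (y of nest_block in the frame of delivery_rack between -0.056 and -0.016 m and y of block in the frame of pallet between 0.026 and 0.046 m) or (y of nest_block in the frame of delivery_rack between 0.016 and 0.056 m and y of block in the frame of pallet between -0.046 and -0.026 m) or (y of nest_block in the frame of delivery_rack between 0.088 and 0.128 m and y of block in the frame of pallet between -0.118 and -0.098 m)) and x of block in the frame of pallet between -0.01 and 0.01 m and z of block in the frame of pallet between 0.013 and 0.019 m and ((y of nest_fork in the frame of delivery_rack between -0.128 and -0.088 m and y of fork in the frame of pallet between 0.098 and 0.118 m) or (y of nest_fork in the frame of delivery_rack between -0.056 and -0.016 m and y of fork in the frame of pallet between 0.026 and 0.046 m) or (y of nest_fork in the frame of delivery_rack between 0.016 and 0.056 m and y of fork in the frame of pallet between -0.046 and -0.026 m) or (y of nest_fork in the frame of delivery_rack between 0.088 and 0.128 m and y of fork in the frame of pallet between -0.118 and -0.098 m)) and x of fork in the frame of pallet between -0.01 and 0.01 m and z of fork in the frame of pallet between 0.013 and 0.019 m); the robot touches nothing.
It fails at once if a part is tipped over (tilted more than 0.6 rad) (angle between any of shaft, hexfit, block, fork's own z axis and vertical above 0.6 rad).
It fails at once if a part is dropped: it moves faster than 0.6 m/s less than 30 mm above the nest floors of the pallet ((linear speed of shaft above 0.6 m/s and z of shaft in the frame of pallet between 0 and 0.046 m and x of shaft in the frame of pallet between -0.03 and 0.03 m and y of shaft in the frame of pallet between -0.15 and 0.15 m) or (linear speed of hexfit above 0.6 m/s and z of hexfit in the frame of pallet between 0 and 0.046 m and x of hexfit in the frame of pallet between -0.03 and 0.03 m and y of hexfit in the frame of pallet between -0.15 and 0.15 m) or (linear speed of block above 0.6 m/s and z of block in the frame of pallet between 0 and 0.046 m and x of block in the frame of pallet between -0.03 and 0.03 m and y of block in the frame of pallet between -0.15 and 0.15 m) or (linear speed of fork above 0.6 m/s and z of fork in the frame of pallet between 0 and 0.046 m and x of fork in the frame of pallet between -0.03 and 0.03 m and y of fork in the frame of pallet between -0.15 and 0.15 m)).
It also fails if it takes over 93 s, if anything falls off the work surface, if the arm or the gripper's body presses on something with over 40 N, if the wrist force passes 120 N, or if a joint passes its speed limit or range.

## Working session

There is one attempt and no reset: what is moved stays moved. The work goes in short steps, Python scripts to look and compute and a tool call to move; the robot and the scene stay as the last step left them, time stands still between calls to the robot, and variables do not carry over. Pictures are saved under pics/ and viewed, at most 14 in all, crops included, and the job is handed in when it is done.

Besides the shell and the picture viewer there is one more tool, called by a JSON object that holds its "fn" and its "kwargs", one argument or row to a line. step_arm: Moves the arm, as the interface text tells. Its arguments: {"type":"object","properties":{"moves":{"type":"array","items":{"type":"object","properties":{"dp":{"type":"array","items":{"type":"number"}},"dr":{"type":"array","items":{"type":"number"}},"fingers":{"type":"number"}}}},"squeeze":{"type":"number"}},"required":["moves"]}

```bash
mkdir -p pics; python3 - <<'E'
from cell import env
import cv2
for n in("top","scene"):
    cv2.imwrite(f"pics/{n}0.png",env.read_camera(n)[:,:,::-1])
    m=env.camera_model(n);print(n,m)
o=env.get_obs();print(o)
E
```

```text
top {'fx': 611.3550394332536, 'fy': 611.3550394332536, 'cx': 318.05147442210966, 'cy': 251.12515579059144, 'R': array([[-0.02169916, -0.99926431, -0.03162252],
       [-0.98320582,  0.02706197, -0.18048257],
       [ 0.18120556,  0.02717512, -0.98306971]]), 't': array([0.00408521, 0.60691373, 0.74925485])}
scene {'fx': 437.80036190255777, 'fy': 437.80036190255777, 'cx': 321.5511527647836, 'cy': 237.24454409905965, 'R': array([[ 0.11693785,  0.99304673, -0.01355512],
       [ 0.81559495, -0.10381179, -0.56923457],
       [-0.56668371,  0.05550958, -0.82206342]]), 't': array([-0.04679101, -0.46448427,  1.05162349])}
{'time_s': 0.1, 'qpos': array([-69.83675144,  18.43693191,  -4.01610955,  83.16950359,
         1.29606485,  78.54076899,  -3.26053044]), 'joint_velocities': array([ 0.03209243, -0.10436792, -0.07311852, -0.14609097, -0.01640559,
       -0.11403827, -0.05646025]), 'effort': array([ 6.25309963e-05, -4.92571378e+01, -4.05836413e-01, -3.13398707e+01,
       -6.41697971e-02,  3.95439123e-02,  5.90406785e-05]), 'tool_pos': array([0.21529612, 0.612731  , 0.20113304]), 'tool_rot': array([-1.79898092e+02,  6.36952833e-03,  1.60646618e+02]), 'force': array([ 0.38094888, -0.54314043,  0.53673908]), 'wrist_torque': array([-0.01435469,  0.01343143, -0.0303869 ]), 'grasp_force': 0.0, 'grip_width': 0.08671555654327928}
```

View pics/top0.png

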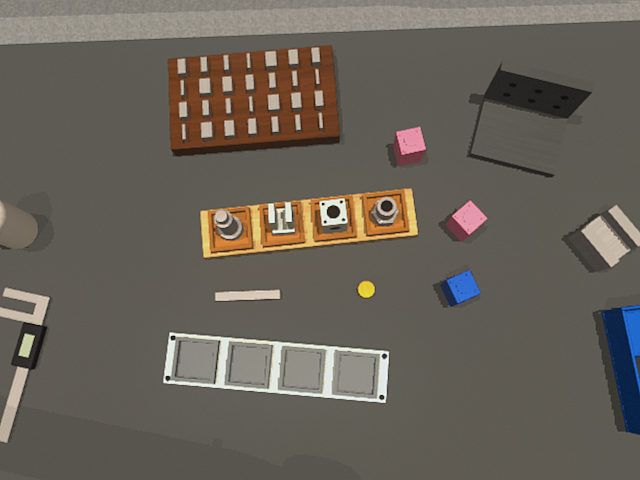

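View pics/scene0.png

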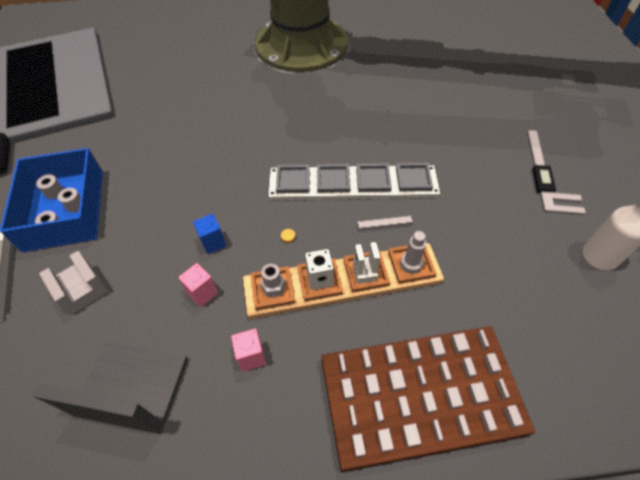

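The top picture shows, left to right: shaft (229,224), fork (281,218), block (333,214) and hexfit (386,211). They stand on the wooden rack, centre about (309,223). The empty pallet is centred about (276,367). Possible look-alikes for the block are the pink cubes at (410,145) and (467,219) and the blue cube at (462,287). The real block is the white one with a bore at (333,214). The clutter fork at (605,238) and the bin fittings are not on the rack, so I leave them.

```bash
cat > h.py <<'E'
import numpy as np,cv2
from cell import env
def w(n,uv,z):
    m=env.camera_model(n);uv=np.atleast_2d(np.array(uv,float))
    d=np.c_[(uv[:,0]-m["cx"])/m["fx"],(uv[:,1]-m["cy"])/m["fy"],np.ones(len(uv))]@m["R"]
    c=-m["R"].T@m["t"];return c+d*((z-c[2])/d[:,2])[:,None]
def px(n,X):
    m=env.camera_model(n);p=np.atleast_2d(X)@m["R"].T+m["t"]
    return np.c_[p[:,0]/p[:,2]*m["fx"]+m["cx"],p[:,1]/p[:,2]*m["fy"]+m["cy"]]
def crop(src,x0,y0,x1,y1,s,out):
    cv2.imwrite(out,cv2.resize(src[y0:y1,x0:x1],None,fx=s,fy=s,interpolation=cv2.INTER_CUBIC))
E
python3 - <<'E'
from h import *
im=cv2.imread("pics/top0.png")
a=cv2.resize(im[180:265,190:430],None,fx=3.2,fy=3.2,interpolation=3)
b=cv2.resize(im[325:410,155:395],None,fx=3.2,fy=3.2,interpolation=3)
cv2.imwrite("pics/crop1.png",np.vstack([a,b]))
E
```

```text
(no output)
```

View pics/crop1.png

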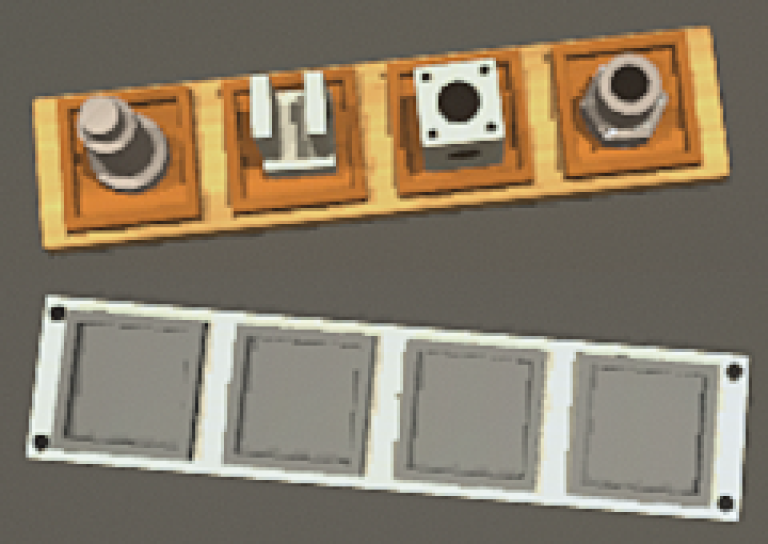

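```bash
cat > m.py <<'E'
from h import *
A=lambda l:np.array(l)/3.2+[190,180]
B=lambda l:(np.array(l)-[0,272])/3.2+[155,325]
def yawc(P,name):
    d=(P[0]-P[1])+(P[3]-P[2]); # left - right = +y
    print(name,P.mean(0).round(4),"yaw",np.degrees(np.arctan2(-d[0],d[1])).round(2),"len",np.linalg.norm(d/2)*1e3)
    return P.mean(0),np.arctan2(-d[0],d[1])
rc,ry=yawc(w("top",A([(33,98),(710,28),(728,176),(45,250)]),.016),"rack")
pc,py=yawc(w("top",B([(47,295),(748,357),(738,521),(26,459)]),.012),"pallet")
yawc(w("top",A([(414,70),(493,60),(501,139),(423,149)]),.072),"block")
yawc(w("top",A([(250,74),(321,71),(326,133),(252,138)]),.082),"fork")
print("shaft",w("top",A([(100,118)]),.098),"hex",w("top",A([(630,84)]),.068))
for c,y,n in((rc,ry,"rack"),(pc,py,"pal")):
    for k in(.108,.036,-.036,-.108):print(n,k,(c[:2]+k*np.array([-np.sin(y),np.cos(y)])).round(4))
# nest rim outer corners on pallet z .024, rack z .028
q=w("top",B([(71,308),(210,317),(192,462),(54,448)]),.024);print(q.mean(0))
q=w("top",B([(580,350),(720,362),(707,508),(566,493)]),.024);print(q.mean(0))
E
python3 m.py
```

```text
rack [0.6543 0.0031 0.016 ] yaw 4.53 len 297.9190238145191
pallet [0.4577 0.0505 0.012 ] yaw -6.14 len 298.9305763010494
block [ 0.6542 -0.0319  0.072 ] yaw 5.77 len 32.197401201312765
fork [0.6539 0.0367 0.082 ] yaw 1.54 len 29.295924852662047
shaft [[0.64634961 0.1094393  0.098     ]] hex [[ 0.66166593 -0.10250418  0.068     ]]
rack 0.108 [0.6458 0.1108]
rack 0.036 [0.6515 0.039 ]
rack -0.036 [ 0.6572 -0.0327]
rack -0.108 [ 0.6629 -0.1045]
pal 0.108 [0.4693 0.1579]
pal 0.036 [0.4616 0.0863]
pal -0.036 [0.4539 0.0147]
pal -0.108 [ 0.4462 -0.0569]
[0.46983799 0.15575407 0.024     ]
[ 0.44716135 -0.05638525  0.024     ]
```

```bash
cat > plan.py <<'E'
import sys,numpy as np
from cell import env
from scipy.spatial.transform import Rotation as R
def plan(x,y,z,yaw,n):
    o=env.get_obs();p=np.array(o["tool_pos"]);r=R.from_euler("xyz",o["tool_rot"],degrees=True)
    rv=(r.inv()*R.from_euler("xyz",[180,0,yaw],degrees=True)).as_rotvec()/n
    d=(np.array([x,y,z])-p)/n
    for i in range(n):
        print((r.inv().apply(d)*1e3).round(1),rv.round(4)); r=r*R.from_rotvec(rv)
    print("t",o["time_s"],"pos",p.round(4),"rot",o["tool_rot"].round(2))
a=list(map(float,sys.argv[1:]));plan(*a[:4],int(a[4]))
E
python3 plan.py .647 .110 .14 94.5 15
```

```text
[-38.3 -22.1   4.1] [-0.0001  0.0001  0.077 ]
[-39.8 -19.1   4.1] [-0.0001  0.0001  0.077 ]
[-41.2 -16.    4.1] [-0.0001  0.0001  0.077 ]
[-42.3 -12.7   4.1] [-0.0001  0.0001  0.077 ]
[-43.2  -9.4   4.1] [-0.0001  0.0001  0.077 ]
[-43.8  -6.1   4.1] [-0.0001  0.0001  0.077 ]
[-44.1  -2.7   4.1] [-0.0001  0.0001  0.077 ]
[-44.2   0.7   4.1] [-0.0001  0.0001  0.077 ]
[-44.    4.1   4.1] [-0.0001  0.0001  0.077 ]
[-43.5   7.4   4.1] [-0.0001  0.0001  0.077 ]
[-42.8  10.8   4.1] [-0.0001  0.0001  0.077 ]
[-41.9  14.    4.1] [-0.0001  0.0001  0.077 ]
[-40.7  17.2   4.1] [-0.0001  0.0001  0.077 ]
[-39.2  20.3   4.1] [-0.0001  0.0001  0.077 ]
[-37.6  23.2   4.1] [-0.0001  0.0001  0.077 ]
t 0.1 pos [0.2153 0.6127 0.2011] rot [-1.7990e+02  1.0000e-02  1.6065e+02]
```

{"fn": "step_arm", "kwargs": {
  "moves": [
    {"dp": [-38,-22,4],"dr": [0,0,0.077],"fingers": 0},
    {"dp": [-40,-19,4],"dr": [0,0,0.077],"fingers": 0},
    {"dp": [-41,-16,4],"dr": [0,0,0.077],"fingers": 0},
    {"dp": [-42,-13,4],"dr": [0,0,0.077],"fingers": 0},
    {"dp": [-43,-9,4],"dr": [0,0,0.077],"fingers": 0}
  ],
  "squeeze": 30
}}

```text
time_s: 0.72
tool_pos: [0.3595, 0.4449, 0.1817]
tool_rot: [-180.0, 0.0, 138.4]
force: [-0.1, -0.1, -1.6]
grip_width: 0.0871
grasp_force: 0.0
```

{"fn": "step_arm", "kwargs": {
  "moves": [
    {"dp": [-44,-6,4],"dr": [0,0,0.077],"fingers": 0},
    {"dp": [-44,-3,4],"dr": [0,0,0.077],"fingers": 0},
    {"dp": [-44,1,4],"dr": [0,0,0.077],"fingers": 0},
    {"dp": [-44,4,4],"dr": [0,0,0.077],"fingers": 0},
    {"dp": [-43,7,4],"dr": [0,0,0.077],"fingers": 0}
  ]
}}

```text
time_s: 1.35
tool_pos: [0.5027, 0.2777, 0.1617]
tool_rot: [-180.0, 0.0, 116.4]
force: [-0.0, 0.4, -0.3]
grip_width: 0.0871
grasp_force: 0.0
```

```bash
python3 plan.py .647 .110 .14 94.5 5
```

```text
[-42.9  10.9   4.3] [-0.0001  0.      0.0764]
[-41.9  14.2   4.3] [-0.0001  0.      0.0764]
[-40.7  17.3   4.3] [-0.0001  0.      0.0764]
[-39.3  20.4   4.3] [-0.0001  0.      0.0764]
[-37.6  23.3   4.3] [-0.0001  0.      0.0764]
t 1.35 pos [0.5027 0.2777 0.1617] rot [-179.97    0.    116.38]
```

{"fn": "step_arm", "kwargs": {
  "moves": [
    {"dp": [-43,11,4],"dr": [0,0,0.0764],"fingers": 0},
    {"dp": [-42,14,4],"dr": [0,0,0.0764],"fingers": 0},
    {"dp": [-40.5,17,4],"dr": [0,0,0.0764],"fingers": 0},
    {"dp": [-39.5,20.5,4],"dr": [0,0,0.0764],"fingers": 0},
    {"dp": [-37.5,23,5.5],"dr": [0,0,0.0764],"fingers": 0}
  ]
}}

```text
time_s: 1.98
tool_pos: [0.6468, 0.1104, 0.1402]
tool_rot: [-180.0, -0.0, 94.5]
force: [0.4, 0.1, -0.3]
grip_width: 0.087
grasp_force: 0.0
```

```bash
python3 plan.py .6463 .1098 .046 94.5 5; python3 - <<'E'
from h import *
im=env.read_camera("scene")[:,:,::-1]
crop(im,240,150,450,310,3.6,"pics/s1.png")
E
```

```text
[-0.1 -0.1 18.8] [-0.0001 -0.      0.    ]
[-0.1 -0.1 18.8] [-0.0001 -0.      0.    ]
[-0.1 -0.1 18.8] [-0.0001 -0.      0.    ]
[-0.1 -0.1 18.8] [-0.0001 -0.      0.    ]
[-0.1 -0.1 18.8] [-0.0001 -0.      0.    ]
t 1.975 pos [0.6468 0.1104 0.1402] rot [-179.98   -0.     94.51]
```

View pics/s1.png

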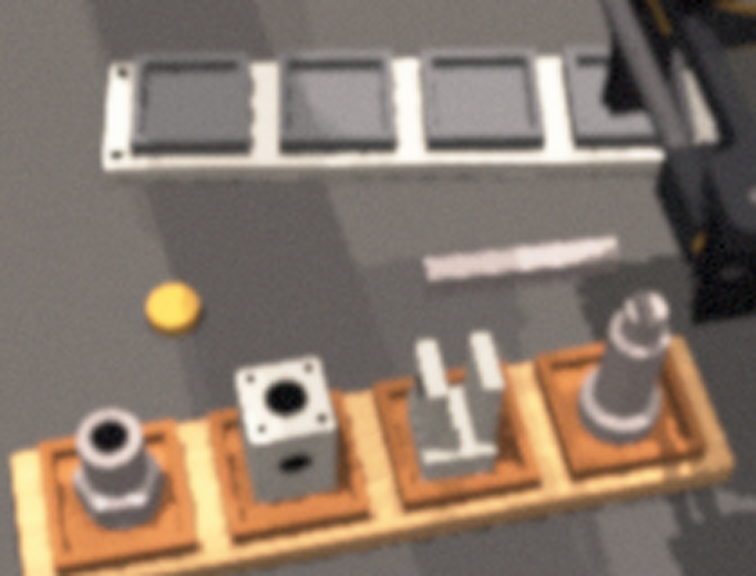

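The close crop confirms hexfit (110,465), block (285,425), fork (455,405) and shaft (635,365). The gripper appears at upper right, which doesn't fit its expected place above the shaft, so I'll check by projection.

```bash
python3 - <<'E'
from h import *
print(((px("scene",[[.6468,.1104,.14],[.6468,.1104,.098],[.69,.1104,.14],[.60,.1104,.14]])-[240,150])*3.6).round())
im=env.read_camera("top")[:,:,::-1]
cv2.imwrite("pics/t1.png",im)
E
```

```text
[[667. 237.]
 [648. 303.]
 [698. 334.]
 [636. 141.]]
```

View pics/t1.png

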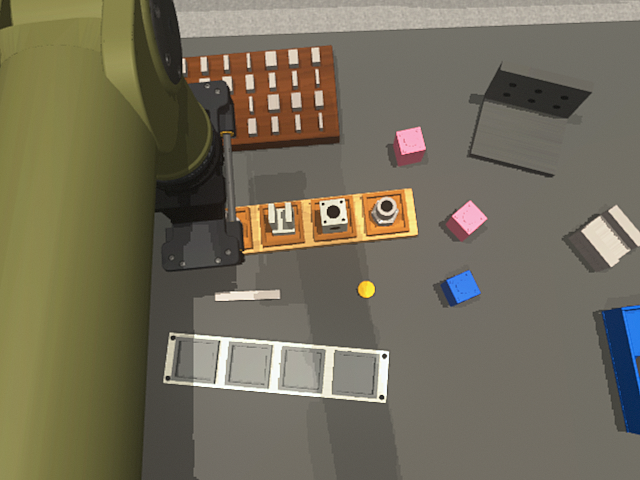

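The fingers sit where the projection puts them, one at about (636,141) and one at about (698,334), straddling the shaft. Next I descend and grip.

{"fn": "step_arm", "kwargs": {
  "moves": [
    {"dp": [-0.5,-0.5,25],"dr": [0,0,0],"fingers": 0},
    {"dp": [0,0,25],"dr": [0,0,0],"fingers": 0},
    {"dp": [0,0,22],"dr": [0,0,0],"fingers": 0},
    {"dp": [0,0,15],"dr": [0,0,0],"fingers": 0},
    {"dp": [0,0,7],"dr": [0,0,0],"fingers": 0}
  ]
}}

```text
time_s: 2.7
tool_pos: [0.6451, 0.1111, 0.0457]
tool_rot: [-179.9, 0.0, 94.7]
force: [0.4, 0.0, 0.1]
grip_width: 0.0871
grasp_force: 0.0
```

{"fn": "step_arm", "kwargs": {
  "moves": [
    {"dp": [0,0,0],"dr": [0,0,0],"fingers": 0.5},
    {"dp": [0,0,0],"dr": [0,0,0],"fingers": 0.6},
    {"dp": [0,0,0],"dr": [0,0,0],"fingers": 0.75},
    {"dp": [0,0,0],"dr": [0,0,0],"fingers": 0.9},
    {"dp": [0,0,0],"dr": [0,0,0],"fingers": 1}
  ]
}}

```text
time_s: 3.32
tool_pos: [0.6459, 0.1109, 0.0469]
tool_rot: [180.0, -0.0, 94.6]
force: [0.8, 0.0, -0.3]
grip_width: 0.045
grasp_force: 0.0
```

{"fn": "step_arm", "kwargs": {
  "moves": [
    {"dp": [0,0,0],"dr": [0,0,0],"fingers": 1},
    {"dp": [0,0,0],"dr": [0,0,0],"fingers": 1},
    {"dp": [0,0,0],"dr": [0,0,0],"fingers": 1},
    {"dp": [0,0,0],"dr": [0,0,0],"fingers": 1},
    {"dp": [0,0,0],"dr": [0,0,0],"fingers": 1}
  ]
}}

```text
time_s: 3.95
tool_pos: [0.6461, 0.1109, 0.0468]
tool_rot: [180.0, -0.0, 94.6]
force: [1.7, 0.5, 0.4]
grip_width: 0.0223
grasp_force: 29.9
```

{"fn": "step_arm", "kwargs": {
  "moves": [
    {"dp": [0,0,-8],"dr": [0,0,0],"fingers": 1},
    {"dp": [0,0,-18],"dr": [0,0,0],"fingers": 1},
    {"dp": [0,0,-25],"dr": [0,0,0],"fingers": 1},
    {"dp": [0,0,-22],"dr": [0,0,0],"fingers": 1},
    {"dp": [0,0,-10],"dr": [0,0,0],"fingers": 1}
  ]
}}

```text
time_s: 4.58
tool_pos: [0.6467, 0.1109, 0.1323]
tool_rot: [179.8, -0.0, 94.6]
force: [0.3, 0.0, -2.2]
grip_width: 0.0224
grasp_force: 29.9
```

```bash
python3 plan.py .4465 -.0564 .11 83.9 9
```

```text
[-16.7 -23.7   2.4] [ 0.0003 -0.0001  0.0208]
[-17.2 -23.3   2.4] [ 0.0003 -0.0001  0.0208]
[-17.7 -23.    2.4] [ 0.0003 -0.0001  0.0208]
[-18.2 -22.6   2.4] [ 0.0003 -0.0001  0.0208]
[-18.6 -22.2   2.4] [ 0.0003 -0.0001  0.0208]
[-19.1 -21.8   2.4] [ 0.0003 -0.0001  0.0208]
[-19.5 -21.4   2.5] [ 0.0003 -0.0001  0.0208]
[-20.  -21.    2.5] [ 0.0003 -0.0001  0.0208]
[-20.4 -20.6   2.5] [ 0.0003 -0.0001  0.0208]
t 4.575 pos [0.6467 0.1109 0.1323] rot [ 1.7982e+02 -4.0000e-02  9.4630e+01]
```

{"fn": "step_arm", "kwargs": {
  "moves": [
    {"dp": [-12,-17,2],"dr": [0,0,0.02],"fingers": 1},
    {"dp": [-17,-23,2],"dr": [0,0,0.021],"fingers": 1},
    {"dp": [-18,-23.5,2],"dr": [0,0,0.021],"fingers": 1},
    {"dp": [-19,-23.5,2],"dr": [0,0,0.021],"fingers": 1},
    {"dp": [-19,-22.5,2],"dr": [0,0,0.021],"fingers": 1}
  ]
}}

```text
time_s: 5.2
tool_pos: [0.5383, 0.0211, 0.1196]
tool_rot: [-180.0, -0.0, 88.6]
force: [-0.4, -0.0, -2.1]
grip_width: 0.0229
grasp_force: 29.9
```

{"fn": "step_arm", "kwargs": {
  "moves": [
    {"dp": [-20,-22,2],"dr": [0,0,0.021],"fingers": 1},
    {"dp": [-20,-22,3],"dr": [0,0,0.021],"fingers": 1},
    {"dp": [-20,-21,3],"dr": [0,0,0.021],"fingers": 1},
    {"dp": [-14,-15,3],"dr": [0,0,0.015],"fingers": 1},
    {"dp": [-8,-9,1],"dr": [0,0,0.006],"fingers": 1}
  ]
}}

```text
time_s: 5.82
tool_pos: [0.4452, -0.0555, 0.1076]
tool_rot: [-180.0, -0.0, 83.8]
force: [0.2, 0.1, -2.2]
grip_width: 0.0228
grasp_force: 29.9
```

```bash
python3 plan.py .4465 -.0564 .0428 83.9 5;python3 - <<'E'
from h import *
im=env.read_camera("scene")[:,:,::-1]
crop(im,240,130,450,290,3.6,"pics/s2.png")
E
```

```text
[-0.1  0.3 13. ] [-0.     -0.0001 -0.0003]
[-0.1  0.3 13. ] [-0.     -0.0001 -0.0003]
[-0.1  0.3 13. ] [-0.     -0.0001 -0.0003]
[-0.1  0.3 13. ] [-0.     -0.0001 -0.0003]
[-0.1  0.3 13. ] [-0.     -0.0001 -0.0003]
t 5.825 pos [ 0.4452 -0.0555  0.1076] rot [-1.800e+02 -3.000e-02  8.381e+01]
```

View pics/s2.png

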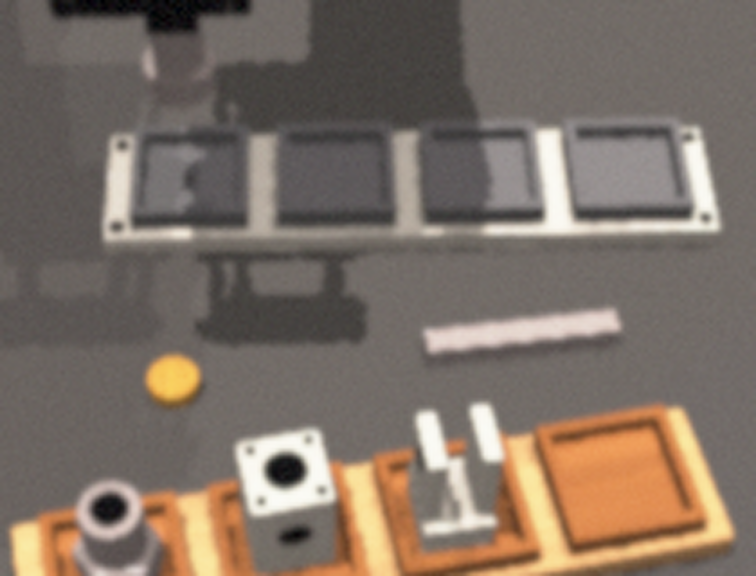

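The shaft hangs upright over the right pallet nest: its foot is at (178,80) and the nest is at (190,175) in the crop. The left rack nest is empty.

{"fn": "step_arm", "kwargs": {
  "moves": [
    {"dp": [-0.5,1,12],"dr": [0,0,0],"fingers": 1},
    {"dp": [0,0,18],"dr": [0,0,0],"fingers": 1},
    {"dp": [0,0,16],"dr": [0,0,0],"fingers": 1},
    {"dp": [0,0,10],"dr": [0,0,0],"fingers": 1},
    {"dp": [0,0,4],"dr": [0,0,0],"fingers": 1}
  ]
}}

```text
time_s: 6.5
tool_pos: [0.4467, -0.0555, 0.0468]
tool_rot: [-179.9, 0.0, 83.9]
force: [0.7, -0.3, -2.7]
grip_width: 0.0225
grasp_force: 29.9
```

{"fn": "step_arm", "kwargs": {
  "moves": [
    {"dp": [0,0,0],"dr": [0,0,0],"fingers": 1},
    {"dp": [0,0,1],"dr": [0,0,0],"fingers": 1},
    {"dp": [0,0,1],"dr": [0,0,0],"fingers": 1},
    {"dp": [0,0,1],"dr": [0,0,0],"fingers": 1},
    {"dp": [0,0,0],"dr": [0,0,0],"fingers": 1}
  ]
}}

```text
time_s: 7.12
tool_pos: [0.4469, -0.0556, 0.0447]
tool_rot: [180.0, -0.0, 83.9]
force: [-0.3, 0.1, -2.2]
grip_width: 0.0222
grasp_force: 29.9
```

{"fn": "step_arm", "kwargs": {
  "moves": [
    {"dp": [0,0,0.7],"dr": [0,0,0],"fingers": 1},
    {"dp": [0,0,0.6],"dr": [0,0,0],"fingers": 1},
    {"dp": [0,0,0.6],"dr": [0,0,0],"fingers": 1},
    {"dp": [0,0,0],"dr": [0,0,0],"fingers": 1},
    {"dp": [0,0,0],"dr": [0,0,0],"fingers": 1}
  ]
}}

```text
time_s: 7.75
tool_pos: [0.4469, -0.0556, 0.0428]
tool_rot: [180.0, -0.0, 83.9]
force: [0.4, 0.8, -1.6]
grip_width: 0.0228
grasp_force: 29.9
```

{"fn": "step_arm", "kwargs": {
  "moves": [
    {"dp": [0,0,0.5],"dr": [0,0,0],"fingers": 1},
    {"dp": [0,0,0.3],"dr": [0,0,0],"fingers": 1},
    {"dp": [0,0,0],"dr": [0,0,0],"fingers": 1},
    {"dp": [0,0,0],"dr": [0,0,0],"fingers": 1},
    {"dp": [0,0,0],"dr": [0,0,0],"fingers": 1}
  ]
}}

```text
time_s: 8.38
tool_pos: [0.4473, -0.0556, 0.0425]
tool_rot: [180.0, -0.0, 83.9]
force: [-1.6, 0.0, 5.1]
grip_width: 0.0227
grasp_force: 29.9
```

{"fn": "step_arm", "kwargs": {
  "moves": [
    {"dp": [0,0,0],"dr": [0,0,0],"fingers": 0.7},
    {"dp": [0,0,0],"dr": [0,0,0],"fingers": 0.5},
    {"dp": [0,0,0],"dr": [0,0,0],"fingers": 0.3},
    {"dp": [0,0,0],"dr": [0,0,0],"fingers": 0.3},
    {"dp": [0,0,0],"dr": [0,0,0],"fingers": 0.3}
  ]
}}

```text
time_s: 9.0
tool_pos: [0.4469, -0.0556, 0.0419]
tool_rot: [180.0, -0.0, 83.9]
force: [-1.2, 0.5, -0.3]
grip_width: 0.0568
grasp_force: 0.0
```

{"fn": "step_arm", "kwargs": {
  "moves": [
    {"dp": [0,0,-10],"dr": [0,0,0],"fingers": 0.3},
    {"dp": [0,0,-20],"dr": [0,0,0],"fingers": 0.3},
    {"dp": [0,0,-25],"dr": [0,0,0],"fingers": 0.3},
    {"dp": [0,0,-25],"dr": [0,0,0],"fingers": 0.3},
    {"dp": [0,0,-15],"dr": [0,0,0],"fingers": 0.3}
  ]
}}

```text
time_s: 9.62
tool_pos: [0.4477, -0.0557, 0.1388]
tool_rot: [179.9, -0.0, 83.9]
force: [0.1, 0.4, 0.1]
grip_width: 0.0613
grasp_force: 0.0
```

```bash
python3 plan.py .6539 .0372 .13 93.5 10
```

```text
[11.4 19.5  0.9] [ 0.0002 -0.0001 -0.0168]
[11.1 19.7  0.9] [ 0.0002 -0.0001 -0.0168]
[10.8 19.9  0.9] [ 0.0002 -0.0001 -0.0168]
[10.4 20.1  0.9] [ 0.0002 -0.0001 -0.0168]
[10.1 20.2  0.9] [ 0.0002 -0.0001 -0.0168]
[ 9.8 20.4  0.9] [ 0.0002 -0.0001 -0.0168]
[ 9.4 20.6  0.9] [ 0.0002 -0.0001 -0.0168]
[ 9.1 20.7  0.9] [ 0.0002 -0.0001 -0.0168]
[ 8.7 20.9  0.9] [ 0.0002 -0.0001 -0.0168]
[ 8.4 21.   0.9] [ 0.0002 -0.0001 -0.0168]
t 9.625 pos [ 0.4477 -0.0557  0.1388] rot [ 1.7987e+02 -4.0000e-02  8.3860e+01]
```

{"fn": "step_arm", "kwargs": {
  "moves": [
    {"dp": [11,19,1],"dr": [0,0,-0.0168],"fingers": 0.3},
    {"dp": [11,20,1],"dr": [0,0,-0.0168],"fingers": 0.3},
    {"dp": [11,20,1],"dr": [0,0,-0.0168],"fingers": 0.3},
    {"dp": [10.5,20,1],"dr": [0,0,-0.0168],"fingers": 0.3},
    {"dp": [10,20,1],"dr": [0,0,-0.0168],"fingers": 0.3}
  ]
}}

```text
time_s: 10.25
tool_pos: [0.5501, -0.0091, 0.1319]
tool_rot: [-180.0, 0.0, 88.7]
force: [0.1, 0.2, 0.2]
grip_width: 0.0608
grasp_force: 0.0
```

{"fn": "step_arm", "kwargs": {
  "moves": [
    {"dp": [10,20.5,1],"dr": [0,0,-0.0168],"fingers": 0.3},
    {"dp": [9.5,20.5,1],"dr": [0,0,-0.0168],"fingers": 0.3},
    {"dp": [9,21,1],"dr": [0,0,-0.0168],"fingers": 0.3},
    {"dp": [9,21,1],"dr": [0,0,-0.0168],"fingers": 0.3},
    {"dp": [8,21,0],"dr": [0,0,-0.0168],"fingers": 0.3}
  ]
}}

```text
time_s: 10.88
tool_pos: [0.6535, 0.0376, 0.1276]
tool_rot: [-179.9, 0.0, 93.5]
force: [0.2, -0.0, 1.0]
grip_width: 0.0611
grasp_force: 0.0
```

```bash
python3 plan.py .6535 .0375 .046 93.5 5;python3 - <<'E'
from h import *
im=env.read_camera("scene")[:,:,::-1]
crop(im,240,130,450,290,3.6,"pics/s3.png")
E
```

```text
[-0.   0.  16.3] [-0.0002  0.      0.0002]
[-0.   0.  16.3] [-0.0002  0.      0.0002]
[-0.   0.  16.3] [-0.0002  0.      0.0002]
[-0.   0.  16.3] [-0.0002  0.      0.0002]
[-0.   0.  16.3] [-0.0002  0.      0.0002]
t 10.875 pos [0.6535 0.0376 0.1276] rot [-179.94    0.     93.55]
```

View pics/s3.png

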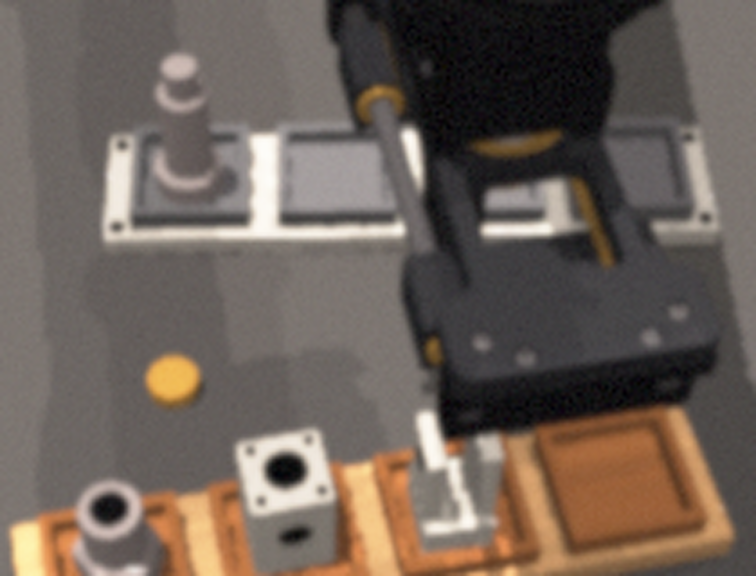

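The shaft stands upright, centred in its nest at (186,172). The gripper is above the fork at (455,490). Descend and grip.

{"fn": "step_arm", "kwargs": {
  "moves": [
    {"dp": [0,0,18],"dr": [0,0,0],"fingers": 0.3},
    {"dp": [0,0,22],"dr": [0,0,0],"fingers": 0.3},
    {"dp": [0,0,20],"dr": [0,0,0],"fingers": 0.3},
    {"dp": [0,0,14],"dr": [0,0,0],"fingers": 0.3},
    {"dp": [0,0,8],"dr": [0,0,0],"fingers": 0.3}
  ]
}}

```text
time_s: 11.55
tool_pos: [0.6525, 0.0369, 0.0448]
tool_rot: [-179.9, 0.0, 93.5]
force: [1.3, 0.2, 0.1]
grip_width: 0.0611
grasp_force: 0.0
```

{"fn": "step_arm", "kwargs": {
  "moves": [
    {"dp": [0,0,0],"dr": [0,0,0],"fingers": 0.5},
    {"dp": [0,0,0],"dr": [0,0,0],"fingers": 0.6},
    {"dp": [0,0,0],"dr": [0,0,0],"fingers": 0.7},
    {"dp": [0,0,0],"dr": [0,0,0],"fingers": 0.85},
    {"dp": [0,0,0],"dr": [0,0,0],"fingers": 1}
  ],
  "squeeze": 20
}}

```text
time_s: 12.18
tool_pos: [0.6536, 0.0372, 0.0464]
tool_rot: [179.9, -0.0, 93.5]
force: [-0.1, 0.3, 0.4]
grip_width: 0.0257
grasp_force: 19.9
```

{"fn": "step_arm", "kwargs": {
  "moves": [
    {"dp": [0,0,0],"dr": [0,0,0],"fingers": 1},
    {"dp": [0,0,0],"dr": [0,0,0],"fingers": 1},
    {"dp": [0,0,0],"dr": [0,0,0],"fingers": 1},
    {"dp": [0,0,0],"dr": [0,0,0],"fingers": 1},
    {"dp": [0,0,0],"dr": [0,0,0],"fingers": 1}
  ]
}}

```text
time_s: 12.8
tool_pos: [0.6536, 0.0371, 0.0464]
tool_rot: [179.9, -0.0, 93.5]
force: [1.3, 0.4, 3.4]
grip_width: 0.0256
grasp_force: 19.9
```

{"fn": "step_arm", "kwargs": {
  "moves": [
    {"dp": [0,0,-8],"dr": [0,0,0],"fingers": 1},
    {"dp": [0,0,-18],"dr": [0,0,0],"fingers": 1},
    {"dp": [0,0,-25],"dr": [0,0,0],"fingers": 1},
    {"dp": [0,0,-22],"dr": [0,0,0],"fingers": 1},
    {"dp": [0,0,-10],"dr": [0,0,0],"fingers": 1}
  ]
}}

```text
time_s: 13.42
tool_pos: [0.6539, 0.037, 0.1312]
tool_rot: [179.9, -0.0, 93.5]
force: [0.1, -0.7, -0.6]
grip_width: 0.0255
grasp_force: 19.9
```

```bash
python3 plan.py .4542 .0143 .11 83.9 8
```

```text
[ -1.3 -25.1   2.6] [ 0.0003 -0.0001  0.0209]
[ -1.8 -25.1   2.6] [ 0.0003 -0.0001  0.0209]
[ -2.4 -25.    2.6] [ 0.0003 -0.0001  0.0209]
[ -2.9 -25.    2.6] [ 0.0003 -0.0001  0.0209]
[ -3.4 -24.9   2.6] [ 0.0003 -0.0001  0.0209]
[ -3.9 -24.8   2.6] [ 0.0003 -0.0001  0.0209]
[ -4.4 -24.7   2.6] [ 0.0003 -0.0001  0.0209]
[ -5.  -24.6   2.6] [ 0.0003 -0.0001  0.0209]
t 13.425 pos [0.6539 0.037  0.1312] rot [ 1.7986e+02 -2.0000e-02  9.3490e+01]
```

{"fn": "step_arm", "kwargs": {
  "moves": [
    {"dp": [-1,-15,2],"dr": [0,0,0.015],"fingers": 1},
    {"dp": [-1.5,-22,2],"dr": [0,0,0.018],"fingers": 1},
    {"dp": [-2,-25,2],"dr": [0,0,0.02],"fingers": 1},
    {"dp": [-2.5,-25,2],"dr": [0,0,0.02],"fingers": 1},
    {"dp": [-3,-25,2],"dr": [0,0,0.02],"fingers": 1}
  ]
}}

```text
time_s: 14.05
tool_pos: [0.5401, 0.0244, 0.1187]
tool_rot: [-180.0, 0.0, 88.1]
force: [1.2, 0.5, -1.3]
grip_width: 0.0251
grasp_force: 19.9
```

{"fn": "step_arm", "kwargs": {
  "moves": [
    {"dp": [-3.5,-25,2],"dr": [0,0,0.02],"fingers": 1},
    {"dp": [-4,-25,2],"dr": [0,0,0.02],"fingers": 1},
    {"dp": [-4,-20,2],"dr": [0,0,0.018],"fingers": 1},
    {"dp": [-2.5,-12,2],"dr": [0,0,0.01],"fingers": 1},
    {"dp": [-1,-5,2],"dr": [0,0,0.006],"fingers": 1}
  ]
}}

```text
time_s: 14.68
tool_pos: [0.4533, 0.0147, 0.109]
tool_rot: [180.0, -0.0, 83.9]
force: [0.5, 0.8, -1.1]
grip_width: 0.0253
grasp_force: 19.9
```

```bash
python3 plan.py .4542 .0143 .0455 83.9 5;python3 - <<'E'
from h import *
im=env.read_camera("scene")[:,:,::-1]
crop(im,240,130,450,290,3.6,"pics/s4.png")
E
```

```text
[-0.1  0.2 12.7] [ 0.0001 -0.0001  0.0001]
[-0.1  0.2 12.7] [ 0.0001 -0.0001  0.0001]
[-0.1  0.2 12.7] [ 0.0001 -0.0001  0.0001]
[-0.1  0.2 12.7] [ 0.0001 -0.0001  0.0001]
[-0.1  0.2 12.7] [ 0.0001 -0.0001  0.0001]
t 14.675 pos [0.4533 0.0147 0.109 ] rot [ 1.7998e+02 -3.0000e-02  8.3910e+01]
```

View pics/s4.png

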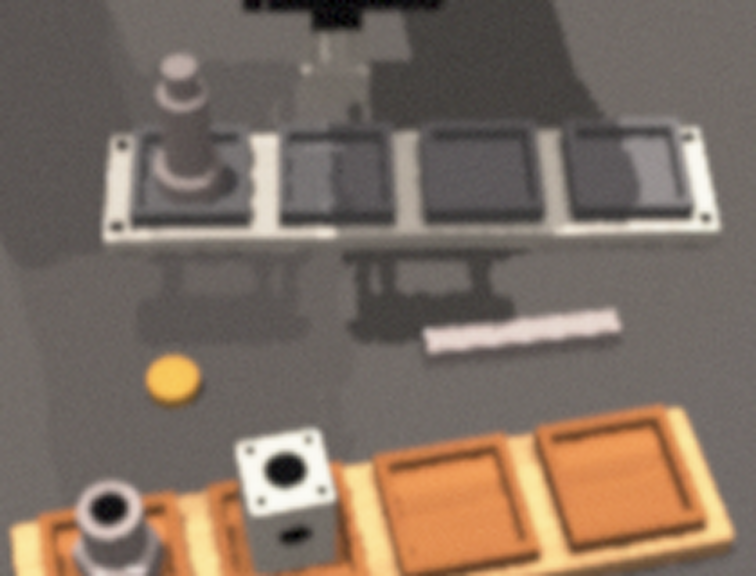

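The fork hangs upright with its base at (335,85), over the second nest from the right at (337,175).

{"fn": "step_arm", "kwargs": {
  "moves": [
    {"dp": [-0.5,1,12],"dr": [0,0,0],"fingers": 1},
    {"dp": [0,0,18],"dr": [0,0,0],"fingers": 1},
    {"dp": [0,0,18],"dr": [0,0,0],"fingers": 1},
    {"dp": [0,0,11],"dr": [0,0,0],"fingers": 1},
    {"dp": [0,0,4],"dr": [0,0,0],"fingers": 1}
  ]
}}

```text
time_s: 15.35
tool_pos: [0.4543, 0.0139, 0.045]
tool_rot: [-179.9, 0.1, 83.9]
force: [0.4, -0.2, -1.5]
grip_width: 0.0254
grasp_force: 19.9
```

{"fn": "step_arm", "kwargs": {
  "moves": [
    {"dp": [0,0,0.5],"dr": [0,0,0],"fingers": 1},
    {"dp": [0,0,0.8],"dr": [0,0,0],"fingers": 1},
    {"dp": [0,0,0.7],"dr": [0,0,0],"fingers": 1},
    {"dp": [0,0,0],"dr": [0,0,0],"fingers": 1},
    {"dp": [0,0,0],"dr": [0,0,0],"fingers": 1}
  ]
}}

```text
time_s: 15.98
tool_pos: [0.4547, 0.0142, 0.0441]
tool_rot: [180.0, -0.0, 83.9]
force: [-0.3, -0.0, -1.1]
grip_width: 0.0258
grasp_force: 19.9
```

{"fn": "step_arm", "kwargs": {
  "moves": [
    {"dp": [0,0,0.8],"dr": [0,0,0],"fingers": 1},
    {"dp": [0,0,0.7],"dr": [0,0,0],"fingers": 1},
    {"dp": [0,0,0.5],"dr": [0,0,0],"fingers": 1},
    {"dp": [0,0,0],"dr": [0,0,0],"fingers": 1},
    {"dp": [0,0,0],"dr": [0,0,0],"fingers": 1}
  ]
}}

```text
time_s: 16.6
tool_pos: [0.4548, 0.0141, 0.0422]
tool_rot: [180.0, -0.0, 83.9]
force: [-2.0, -0.3, 3.4]
grip_width: 0.0257
grasp_force: 19.9
```

In contact. Release, rise, and head for the block.

{"fn": "step_arm", "kwargs": {
  "moves": [
    {"dp": [0,0,0],"dr": [0,0,0],"fingers": 0.65},
    {"dp": [0,0,0],"dr": [0,0,0],"fingers": 0.5},
    {"dp": [0,0,0],"dr": [0,0,0],"fingers": 0.3},
    {"dp": [0,0,0],"dr": [0,0,0],"fingers": 0.25},
    {"dp": [0,0,0],"dr": [0,0,0],"fingers": 0.25}
  ]
}}

```text
time_s: 17.23
tool_pos: [0.4546, 0.0142, 0.0419]
tool_rot: [180.0, -0.0, 83.9]
force: [0.1, 0.1, 0.5]
grip_width: 0.0612
grasp_force: 0.0
```

{"fn": "step_arm", "kwargs": {
  "moves": [
    {"dp": [0,0,-10],"dr": [0,0,0],"fingers": 0.25},
    {"dp": [0,0,-20],"dr": [0,0,0],"fingers": 0.25},
    {"dp": [0,0,-25],"dr": [0,0,0],"fingers": 0.25},
    {"dp": [0,0,-25],"dr": [0,0,0],"fingers": 0.25},
    {"dp": [0,0,-15],"dr": [0,0,0],"fingers": 0.25}
  ]
}}

```text
time_s: 17.85
tool_pos: [0.4553, 0.0142, 0.1388]
tool_rot: [179.9, -0.1, 83.9]
force: [0.3, -0.5, 0.1]
grip_width: 0.0649
grasp_force: 0.0
```

```bash
python3 plan.py .6547 -.0322 .13 95.5 10
```

```text
[-2.5 20.3  0.9] [ 0.0002 -0.0001 -0.0202]
[-2.9 20.3  0.9] [ 0.0002 -0.0001 -0.0202]
[-3.3 20.2  0.9] [ 0.0002 -0.0001 -0.0202]
[-3.7 20.1  0.9] [ 0.0002 -0.0001 -0.0202]
[-4.1 20.   0.9] [ 0.0002 -0.0001 -0.0202]
[-4.5 20.   0.9] [ 0.0002 -0.0001 -0.0202]
[-4.9 19.9  0.9] [ 0.0002 -0.0001 -0.0202]
[-5.3 19.8  0.9] [ 0.0002 -0.0001 -0.0202]
[-5.7 19.6  0.9] [ 0.0002 -0.0001 -0.0202]
[-6.1 19.5  0.9] [ 0.0002 -0.0001 -0.0202]
t 17.85 pos [0.4553 0.0142 0.1388] rot [ 1.7987e+02 -6.0000e-02  8.3920e+01]
```

{"fn": "step_arm", "kwargs": {
  "moves": [
    {"dp": [-2.5,20,1],"dr": [0,0,-0.02],"fingers": 0.25},
    {"dp": [-3,20.5,1],"dr": [0,0,-0.02],"fingers": 0.25},
    {"dp": [-3,20,1],"dr": [0,0,-0.02],"fingers": 0.25},
    {"dp": [-4,20,1],"dr": [0,0,-0.02],"fingers": 0.25},
    {"dp": [-4,20,1],"dr": [0,0,-0.02],"fingers": 0.25}
  ]
}}

```text
time_s: 18.48
tool_pos: [0.5542, -0.009, 0.1319]
tool_rot: [-180.0, 0.0, 89.7]
force: [0.2, 1.4, 0.8]
grip_width: 0.0656
grasp_force: 0.0
```

{"fn": "step_arm", "kwargs": {
  "moves": [
    {"dp": [-4.5,20,1],"dr": [0,0,-0.02],"fingers": 0.25},
    {"dp": [-5,20,1],"dr": [0,0,-0.02],"fingers": 0.25},
    {"dp": [-5,20,1],"dr": [0,0,-0.02],"fingers": 0.25},
    {"dp": [-6,19.5,1],"dr": [0,0,-0.021],"fingers": 0.25},
    {"dp": [-6,19.5,0],"dr": [0,0,-0.021],"fingers": 0.25}
  ]
}}

```text
time_s: 19.1
tool_pos: [0.654, -0.0321, 0.1276]
tool_rot: [-179.9, -0.0, 95.6]
force: [0.8, -0.3, 0.0]
grip_width: 0.0654
grasp_force: 0.0
```

```bash
python3 plan.py .6550 -.0322 .042 95.5 5
```

```text
[-0.   0.2 17.1] [-0.0002 -0.      0.0002]
[-0.   0.2 17.1] [-0.0002 -0.      0.0002]
[-0.   0.2 17.1] [-0.0002 -0.      0.0002]
[-0.   0.2 17.1] [-0.0002 -0.      0.0002]
[-0.   0.2 17.1] [-0.0002 -0.      0.0002]
t 19.1 pos [ 0.654  -0.0321  0.1276] rot [-179.95   -0.     95.56]
```

{"fn": "step_arm", "kwargs": {
  "moves": [
    {"dp": [0,1,18],"dr": [0,0,0],"fingers": 0.25},
    {"dp": [0,0,24],"dr": [0,0,0],"fingers": 0.25},
    {"dp": [0,0,22],"dr": [0,0,0],"fingers": 0.25},
    {"dp": [0,0,14],"dr": [0,0,0],"fingers": 0.25},
    {"dp": [0,0,8],"dr": [0,0,0],"fingers": 0.25}
  ]
}}

```text
time_s: 19.73
tool_pos: [0.6537, -0.0317, 0.0407]
tool_rot: [-179.9, -0.0, 95.5]
force: [0.2, 0.1, -0.6]
grip_width: 0.0651
grasp_force: 0.0
```

{"fn": "step_arm", "kwargs": {
  "moves": [
    {"dp": [0,0,0],"dr": [0,0,0],"fingers": 0.45},
    {"dp": [0,0,0],"dr": [0,0,0],"fingers": 0.55},
    {"dp": [0,0,0],"dr": [0,0,0],"fingers": 0.65},
    {"dp": [0,0,0],"dr": [0,0,0],"fingers": 0.85},
    {"dp": [0,0,0],"dr": [0,0,0],"fingers": 1}
  ]
}}

```text
time_s: 20.35
tool_pos: [0.6553, -0.032, 0.0426]
tool_rot: [179.9, -0.0, 95.5]
force: [-0.3, 0.3, 1.5]
grip_width: 0.0337
grasp_force: 20.0
```

{"fn": "step_arm", "kwargs": {
  "moves": [
    {"dp": [0,0,0],"dr": [0,0,0],"fingers": 1},
    {"dp": [0,0,0],"dr": [0,0,0],"fingers": 1},
    {"dp": [0,0,0],"dr": [0,0,0],"fingers": 1},
    {"dp": [0,0,0],"dr": [0,0,0],"fingers": 1},
    {"dp": [0,0,0],"dr": [0,0,0],"fingers": 1}
  ]
}}

```text
time_s: 20.98
tool_pos: [0.6553, -0.032, 0.0425]
tool_rot: [179.9, 0.0, 95.5]
force: [1.7, 0.8, 5.6]
grip_width: 0.0339
grasp_force: 20.0
```

{"fn": "step_arm", "kwargs": {
  "moves": [
    {"dp": [0,0,-8],"dr": [0,0,0],"fingers": 1},
    {"dp": [0,0,-18],"dr": [0,0,0],"fingers": 1},
    {"dp": [0,0,-25],"dr": [0,0,0],"fingers": 1},
    {"dp": [0,0,-25],"dr": [0,0,0],"fingers": 1},
    {"dp": [0,0,-10],"dr": [0,0,0],"fingers": 1}
  ]
}}

```text
time_s: 21.6
tool_pos: [0.6554, -0.0323, 0.1302]
tool_rot: [179.9, 0.0, 95.5]
force: [-0.6, 0.5, -2.3]
grip_width: 0.034
grasp_force: 20.0
```

```bash
python3 plan.py .462 .0855 .11 83.9 10
```

```text
[ 13.6 -18.1   2. ] [ 0.0002 -0.      0.0202]
[ 13.2 -18.4   2. ] [ 0.0002 -0.      0.0202]
[ 12.8 -18.7   2. ] [ 0.0002 -0.      0.0202]
[ 12.4 -18.9   2. ] [ 0.0002 -0.      0.0202]
[ 12.1 -19.2   2. ] [ 0.0002 -0.      0.0202]
[ 11.7 -19.4   2. ] [ 0.0002 -0.      0.0202]
[ 11.3 -19.6   2. ] [ 0.0002 -0.      0.0202]
[ 10.9 -19.9   2. ] [ 0.0002 -0.      0.0202]
[ 10.5 -20.1   2. ] [ 0.0002 -0.      0.0202]
[ 10.1 -20.3   2. ] [ 0.0002 -0.      0.0202]
t 21.6 pos [ 0.6554 -0.0323  0.1302] rot [179.86   0.    95.48]
```

{"fn": "step_arm", "kwargs": {
  "moves": [
    {"dp": [13.5,-18,2],"dr": [0,0,0.02],"fingers": 1},
    {"dp": [13,-18.5,2],"dr": [0,0,0.02],"fingers": 1},
    {"dp": [13,-18.5,2],"dr": [0,0,0.02],"fingers": 1},
    {"dp": [12.5,-19,2],"dr": [0,0,0.02],"fingers": 1},
    {"dp": [12,-19,2],"dr": [0,0,0.02],"fingers": 1}
  ]
}}

```text
time_s: 22.22
tool_pos: [0.5568, 0.027, 0.1175]
tool_rot: [-179.9, 0.0, 89.7]
force: [-0.5, -0.6, -1.3]
grip_width: 0.0337
grasp_force: 20.0
```

{"fn": "step_arm", "kwargs": {
  "moves": [
    {"dp": [12,-19.5,2],"dr": [0,0,0.02],"fingers": 1},
    {"dp": [11,-19.5,2],"dr": [0,0,0.02],"fingers": 1},
    {"dp": [11,-20,2],"dr": [0,0,0.02],"fingers": 1},
    {"dp": [10.5,-20,2],"dr": [0,0,0.021],"fingers": 1},
    {"dp": [10,-20,2],"dr": [0,0,0.021],"fingers": 1}
  ]
}}

```text
time_s: 22.85
tool_pos: [0.4604, 0.0857, 0.1076]
tool_rot: [-179.9, 0.0, 83.9]
force: [0.1, 0.4, -2.2]
grip_width: 0.0338
grasp_force: 20.0
```

```bash
python3 plan.py .462 .0855 .0415 83.9 5;python3 - <<'E'
from h import *
im=env.read_camera("scene")[:,:,::-1]
crop(im,240,130,450,290,3.6,"pics/s5.png")
E
```

```text
[ 0.   0.3 13.2] [-0.0002  0.0001 -0.0001]
[ 0.   0.3 13.2] [-0.0002  0.0001 -0.0001]
[ 0.   0.3 13.2] [-0.0002  0.0001 -0.0001]
[ 0.   0.3 13.2] [-0.0002  0.0001 -0.0001]
[ 0.   0.3 13.2] [-0.0002  0.0001 -0.0001]
t 22.85 pos [0.4604 0.0857 0.1076] rot [-1.7994e+02  2.0000e-02  8.3880e+01]
```

View pics/s5.png

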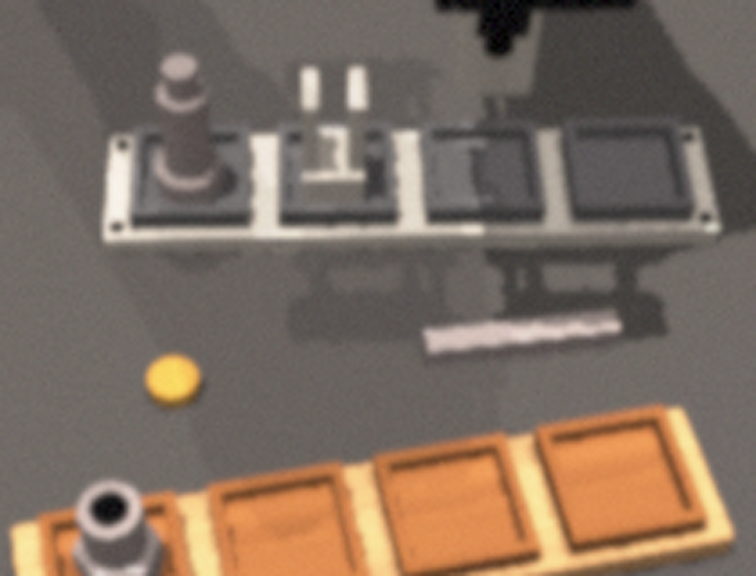

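The fork stands well in its nest at (335,170). The block hangs at about (497,70), over the second nest from the left at (483,175).

{"fn": "step_arm", "kwargs": {
  "moves": [
    {"dp": [0,1,12],"dr": [0,0,0],"fingers": 1},
    {"dp": [0,0,20],"dr": [0,0,0],"fingers": 1},
    {"dp": [0,0,19],"dr": [0,0,0],"fingers": 1},
    {"dp": [0,0,11],"dr": [0,0,0],"fingers": 1},
    {"dp": [0,0,4],"dr": [0,0,0],"fingers": 1}
  ]
}}

```text
time_s: 23.52
tool_pos: [0.4626, 0.0847, 0.0411]
tool_rot: [-179.9, 0.1, 83.9]
force: [0.3, 0.6, -2.2]
grip_width: 0.0337
grasp_force: 20.0
```

{"fn": "step_arm", "kwargs": {
  "moves": [
    {"dp": [0,0,0.5],"dr": [0,0,0],"fingers": 1},
    {"dp": [0,0,0.8],"dr": [0,0,0],"fingers": 1},
    {"dp": [0,0,0.7],"dr": [0,0,0],"fingers": 1},
    {"dp": [0,0,0],"dr": [0,0,0],"fingers": 1},
    {"dp": [0,0,0],"dr": [0,0,0],"fingers": 1}
  ]
}}

```text
time_s: 24.15
tool_pos: [0.4628, 0.0855, 0.0401]
tool_rot: [180.0, -0.0, 83.9]
force: [-0.4, 0.2, -2.0]
grip_width: 0.0337
grasp_force: 20.0
```

{"fn": "step_arm", "kwargs": {
  "moves": [
    {"dp": [0,0,0.7],"dr": [0,0,0],"fingers": 1},
    {"dp": [0,0,0.6],"dr": [0,0,0],"fingers": 1},
    {"dp": [0,0,0.6],"dr": [0,0,0],"fingers": 1},
    {"dp": [0,0,0],"dr": [0,0,0],"fingers": 1},
    {"dp": [0,0,0],"dr": [0,0,0],"fingers": 1}
  ]
}}

```text
time_s: 24.78
tool_pos: [0.4627, 0.0855, 0.0384]
tool_rot: [180.0, -0.0, 83.9]
force: [-2.8, -0.7, 5.4]
grip_width: 0.034
grasp_force: 20.0
```

{"fn": "step_arm", "kwargs": {
  "moves": [
    {"dp": [0,0,0],"dr": [0,0,0],"fingers": 0.55},
    {"dp": [0,0,0],"dr": [0,0,0],"fingers": 0.45},
    {"dp": [0,0,0],"dr": [0,0,0],"fingers": 0.3},
    {"dp": [0,0,0],"dr": [0,0,0],"fingers": 0.25},
    {"dp": [0,0,0],"dr": [0,0,0],"fingers": 0.25}
  ]
}}

```text
time_s: 25.4
tool_pos: [0.4627, 0.0855, 0.0381]
tool_rot: [180.0, -0.0, 83.9]
force: [0.2, -0.0, 0.3]
grip_width: 0.0635
grasp_force: 0.0
```

{"fn": "step_arm", "kwargs": {
  "moves": [
    {"dp": [0,0,-10],"dr": [0,0,0],"fingers": 0.25},
    {"dp": [0,0,-20],"dr": [0,0,0],"fingers": 0.25},
    {"dp": [0,0,-25],"dr": [0,0,0],"fingers": 0.25},
    {"dp": [0,0,-25],"dr": [0,0,0],"fingers": 0.25},
    {"dp": [0,0,-15],"dr": [0,0,0],"fingers": 0.25}
  ]
}}

```text
time_s: 26.02
tool_pos: [0.4634, 0.0856, 0.1349]
tool_rot: [179.9, -0.1, 83.9]
force: [0.7, -0.3, 0.2]
grip_width: 0.0654
grasp_force: 0.0
```

```bash
python3 plan.py .662 -.1032 .125 94.5 10
```

```text
[-16.7  21.7   1. ] [ 0.0002 -0.0001 -0.0185]
[-17.1  21.4   1. ] [ 0.0002 -0.0001 -0.0185]
[-17.5  21.1   1. ] [ 0.0002 -0.0001 -0.0185]
[-17.9  20.8   1. ] [ 0.0002 -0.0001 -0.0185]
[-18.2  20.5   1. ] [ 0.0002 -0.0001 -0.0185]
[-18.6  20.1   1. ] [ 0.0002 -0.0001 -0.0185]
[-19.   19.8   1. ] [ 0.0002 -0.0001 -0.0185]
[-19.3  19.4   1. ] [ 0.0002 -0.0001 -0.0185]
[-19.7  19.1   1. ] [ 0.0002 -0.0001 -0.0185]
[-20.   18.7   1. ] [ 0.0002 -0.0001 -0.0185]
t 26.025 pos [0.4634 0.0856 0.1349] rot [ 1.7988e+02 -8.0000e-02  8.3920e+01]
```

{"fn": "step_arm", "kwargs": {
  "moves": [
    {"dp": [-17,21.5,1],"dr": [0,0,-0.0185],"fingers": 0.25},
    {"dp": [-17,21.5,1],"dr": [0,0,-0.0185],"fingers": 0.25},
    {"dp": [-17.5,21,1],"dr": [0,0,-0.0185],"fingers": 0.25},
    {"dp": [-18,21,1],"dr": [0,0,-0.0185],"fingers": 0.25},
    {"dp": [-18,20.5,1],"dr": [0,0,-0.0185],"fingers": 0.25}
  ]
}}

```text
time_s: 26.65
tool_pos: [0.5624, -0.0096, 0.128]
tool_rot: [-180.0, -0.0, 89.3]
force: [-0.2, 0.1, -0.3]
grip_width: 0.0653
grasp_force: 0.0
```

{"fn": "step_arm", "kwargs": {
  "moves": [
    {"dp": [-18.5,20,1],"dr": [0,0,-0.0185],"fingers": 0.25},
    {"dp": [-19,20,1],"dr": [0,0,-0.0185],"fingers": 0.25},
    {"dp": [-19.5,19.5,1],"dr": [0,0,-0.0185],"fingers": 0.25},
    {"dp": [-19.5,19,1],"dr": [0,0,-0.0185],"fingers": 0.25},
    {"dp": [-20,18.5,1],"dr": [0,0,-0.0185],"fingers": 0.25}
  ]
}}

```text
time_s: 27.28
tool_pos: [0.6616, -0.1036, 0.1227]
tool_rot: [-180.0, -0.0, 94.6]
force: [-0.0, 0.2, -0.6]
grip_width: 0.0654
grasp_force: 0.0
```

```bash
python3 plan.py .662 -.1032 .0455 94.5 5;python3 - <<'E'
from h import *
im=env.read_camera("scene")[:,:,::-1]
crop(im,240,130,450,290,3.6,"pics/s6.png")
E
```

```text
[ 0.1  0.1 15.4] [-0.0001 -0.0001  0.0003]
[ 0.1  0.1 15.4] [-0.0001 -0.0001  0.0003]
[ 0.1  0.1 15.4] [-0.0001 -0.0001  0.0003]
[ 0.1  0.1 15.4] [-0.0001 -0.0001  0.0003]
[ 0.1  0.1 15.4] [-0.0001 -0.0001  0.0003]
t 27.275 pos [ 0.6616 -0.1036  0.1227] rot [-1.7996e+02 -1.0000e-02  9.4590e+01]
```

View pics/s6.png

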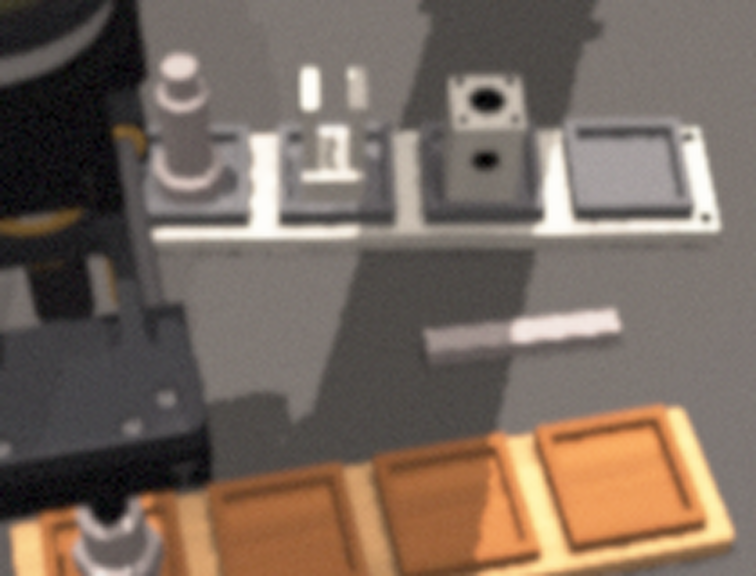

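The block sits square in its nest at (485,140). The gripper is above the hexfit at (110,540). Descend, grip and lift.

{"fn": "step_arm", "kwargs": {
  "moves": [
    {"dp": [0,0.5,16],"dr": [0,0,0],"fingers": 0.25},
    {"dp": [0,0,21],"dr": [0,0,0],"fingers": 0.25},
    {"dp": [0,0,19],"dr": [0,0,0],"fingers": 0.25},
    {"dp": [0,0,13],"dr": [0,0,0],"fingers": 0.25},
    {"dp": [0,0,7],"dr": [0,0,0],"fingers": 0.25}
  ]
}}

```text
time_s: 27.95
tool_pos: [0.661, -0.1029, 0.0458]
tool_rot: [-179.9, -0.0, 94.5]
force: [-1.0, 0.4, 0.4]
grip_width: 0.0651
grasp_force: 0.0
```

{"fn": "step_arm", "kwargs": {
  "moves": [
    {"dp": [0,0,0],"dr": [0,0,0],"fingers": 0.45},
    {"dp": [0,0,0],"dr": [0,0,0],"fingers": 0.55},
    {"dp": [0,0,0],"dr": [0,0,0],"fingers": 0.65},
    {"dp": [0,0,0],"dr": [0,0,0],"fingers": 0.85},
    {"dp": [0,0,0],"dr": [0,0,0],"fingers": 1}
  ],
  "squeeze": 30
}}

```text
time_s: 28.58
tool_pos: [0.6622, -0.1033, 0.0475]
tool_rot: [179.9, 0.0, 94.5]
force: [0.7, 0.5, 7.1]
grip_width: 0.0232
grasp_force: 6.4
```

{"fn": "step_arm", "kwargs": {
  "moves": [
    {"dp": [0,0,0],"dr": [0,0,0],"fingers": 1},
    {"dp": [0,0,0],"dr": [0,0,0],"fingers": 1},
    {"dp": [0,0,0],"dr": [0,0,0],"fingers": 1},
    {"dp": [0,0,0],"dr": [0,0,0],"fingers": 1},
    {"dp": [0,0,0],"dr": [0,0,0],"fingers": 1}
  ]
}}

```text
time_s: 29.2
tool_pos: [0.6659, -0.1033, 0.0504]
tool_rot: [179.5, 0.1, 94.6]
force: [3.2, -0.4, 7.4]
grip_width: 0.0004
grasp_force: 3.8
```

{"fn": "step_arm", "kwargs": {
  "moves": [
    {"dp": [0,0,-8],"dr": [0,0,0],"fingers": 1},
    {"dp": [0,0,-18],"dr": [0,0,0],"fingers": 1},
    {"dp": [0,0,-28],"dr": [0,0,0],"fingers": 1},
    {"dp": [0,0,-28],"dr": [0,0,0],"fingers": 1},
    {"dp": [0,0,-15],"dr": [0,0,0],"fingers": 1}
  ]
}}

```text
time_s: 29.82
tool_pos: [0.6622, -0.1038, 0.1464]
tool_rot: [179.9, 0.0, 94.5]
force: [0.4, -0.2, 0.4]
grip_width: 0.0006
grasp_force: 0.0
```

```bash
python3 plan.py .4695 .1568 .125 83.9 13
```

```text
[ 21.1 -13.2   1.6] [0.0002 0.     0.0142]
[ 21.  -13.5   1.6] [0.0002 0.     0.0142]
[ 20.8 -13.8   1.6] [0.0002 0.     0.0142]
[ 20.6 -14.1   1.6] [0.0002 0.     0.0142]
[ 20.4 -14.4   1.6] [0.0002 0.     0.0142]
[ 20.2 -14.7   1.6] [0.0002 0.     0.0142]
[ 19.9 -15.    1.6] [0.0002 0.     0.0142]
[ 19.7 -15.2   1.6] [0.0002 0.     0.0142]
[ 19.5 -15.5   1.6] [0.0002 0.     0.0142]
[ 19.3 -15.8   1.6] [0.0002 0.     0.0142]
[ 19.1 -16.1   1.6] [0.0002 0.     0.0142]
[ 18.8 -16.3   1.6] [0.0002 0.     0.0142]
[ 18.6 -16.6   1.6] [0.0002 0.     0.0142]
t 29.825 pos [ 0.6622 -0.1038  0.1464] rot [1.7988e+02 2.0000e-02 9.4510e+01]
```

The grip slipped off the hexfit and the fingers shut on nothing. I'll look before doing anything else.

```bash
python3 - <<'E'
from h import *
im=env.read_camera("scene")[:,:,::-1]
a=cv2.resize(im[190:310,230:330],None,fx=3.5,fy=3.5,interpolation=3)
t=env.read_camera("top")[:,:,::-1]
b=cv2.resize(t[160:280,350:450],None,fx=3.5,fy=3.5,interpolation=3)
cv2.imwrite("pics/s7.png",np.hstack([a,b]))
E
```

```text
(no output)
```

View pics/s7.png

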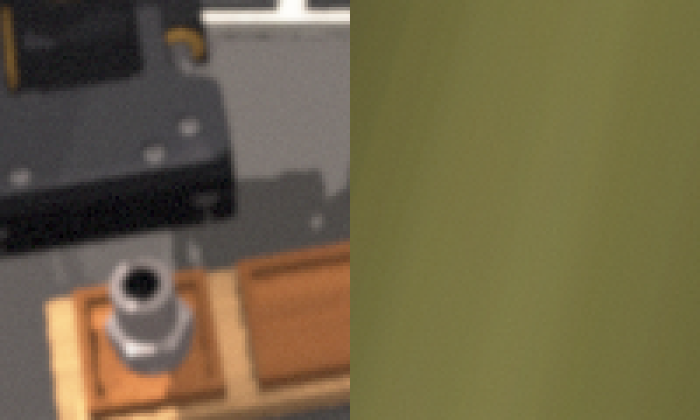

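The hexfit is still upright in its nest, with its top centre at crop (142,284). I'll triangulate its position from both views.

```bash
python3 - <<'E'
from h import *
uv=[[230+142/3.5,190+284/3.5]]
for z in(.06,.068,.076):print(z,w("scene",uv,z),w("top",[[190+630/3.2,180+84/3.2]],z))
# calibration check with scene: shaft / fork / block picks not available; pallet hole & rack corner
print(w("scene",[[230+150/3.5,190+365/3.5]],.020),px("top",[[.662,-.103,.02]]),px("scene",[[.662,-.103,.068],[.662,-.103,.02]]))
# block centre in s1
print(w("scene",[[240+286/3.6,150+400/3.6]],.072))
E
```

```text
0.06 [[ 0.6575503  -0.10266123  0.06      ]] [[ 0.66372829 -0.10322171  0.06      ]]
0.068 [[ 0.66233563 -0.10203049  0.068     ]] [[ 0.66166593 -0.10250418  0.068     ]]
0.076 [[ 0.66712095 -0.10139975  0.076     ]] [[ 0.65960357 -0.10178665  0.076     ]]
[[ 0.67362629 -0.10447109  0.02      ]] [[384.48420948 214.76123926]] [[269.86927079 271.01209312]
 [273.42130981 287.25750141]]
[[ 0.65697958 -0.03225859  0.072     ]]
```

It hasn't moved: top at (0.662,-0.102,0.068). I gripped too near its rim, so I'll grip again 5 mm lower, easing in so the tips stay clear of the hexagon at z = 0.040.

{"fn": "step_arm", "kwargs": {
  "moves": [
    {"dp": [1,0,0],"dr": [0,0,0],"fingers": 0.3},
    {"dp": [0,0,0],"dr": [0,0,0],"fingers": 0.3},
    {"dp": [0,0,10],"dr": [0,0,0],"fingers": 0.3},
    {"dp": [0,0,18],"dr": [0,0,0],"fingers": 0.3},
    {"dp": [0,0,15],"dr": [0,0,0],"fingers": 0.3}
  ]
}}

```text
time_s: 30.55
tool_pos: [0.6607, -0.1021, 0.0988]
tool_rot: [-179.9, -0.0, 94.5]
force: [-0.4, 0.9, 0.1]
grip_width: 0.0426
grasp_force: 0.0
```

{"fn": "step_arm", "kwargs": {
  "moves": [
    {"dp": [0,0,5],"dr": [0,0,0],"fingers": 0.3},
    {"dp": [0,0,2],"dr": [0,0,0],"fingers": 0.3},
    {"dp": [0,0,0],"dr": [0,0,0],"fingers": 0.3},
    {"dp": [0,0,0],"dr": [0,0,0],"fingers": 0.3},
    {"dp": [0,0,0],"dr": [0,0,0],"fingers": 0.3}
  ]
}}

```text
time_s: 31.18
tool_pos: [0.6619, -0.1024, 0.0945]
tool_rot: [179.9, -0.0, 94.5]
force: [-0.5, -0.0, 0.8]
grip_width: 0.061
grasp_force: 0.0
```

```bash
python3 plan.py .662 -.1025 .042 94.5 1
```

```text
[-0.2  0.1 52.5] [ 0.0009 -0.0001  0.0005]
t 31.175 pos [ 0.6619 -0.1024  0.0945] rot [179.95  -0.    94.53]
```

{"fn": "step_arm", "kwargs": {
  "moves": [
    {"dp": [0,0,14],"dr": [0,0,0],"fingers": 0.3},
    {"dp": [0,0,16],"dr": [0,0,0],"fingers": 0.3},
    {"dp": [0,0,12],"dr": [0,0,0],"fingers": 0.3},
    {"dp": [0,0,6],"dr": [0,0,0],"fingers": 0.3},
    {"dp": [0,0,2],"dr": [0,0,0],"fingers": 0.3}
  ]
}}

```text
time_s: 31.8
tool_pos: [0.6614, -0.1023, 0.0435]
tool_rot: [-180.0, -0.0, 94.5]
force: [0.1, 0.1, -0.9]
grip_width: 0.0609
grasp_force: 0.0
```

{"fn": "step_arm", "kwargs": {
  "moves": [
    {"dp": [0,0,1],"dr": [0,0,0],"fingers": 0.4},
    {"dp": [0,0,1],"dr": [0,0,0],"fingers": 0.5},
    {"dp": [0,0,0],"dr": [0,0,0],"fingers": 0.5},
    {"dp": [0,0,0],"dr": [0,0,0],"fingers": 0.5},
    {"dp": [0,0,0],"dr": [0,0,0],"fingers": 0.5}
  ],
  "squeeze": 20
}}

```text
time_s: 32.42
tool_pos: [0.6617, -0.1023, 0.0422]
tool_rot: [180.0, -0.0, 94.5]
force: [0.5, 1.0, -0.3]
grip_width: 0.0436
grasp_force: 0.0
```

{"fn": "step_arm", "kwargs": {
  "moves": [
    {"dp": [0,0,0],"dr": [0,0,0],"fingers": 0.6},
    {"dp": [0,0,0],"dr": [0,0,0],"fingers": 0.7},
    {"dp": [0,0,0],"dr": [0,0,0],"fingers": 0.8},
    {"dp": [0,0,0],"dr": [0,0,0],"fingers": 0.9},
    {"dp": [0,0,0],"dr": [0,0,0],"fingers": 1}
  ]
}}

```text
time_s: 33.05
tool_pos: [0.6618, -0.1023, 0.0421]
tool_rot: [180.0, 0.0, 94.5]
force: [1.6, 0.3, -0.3]
grip_width: 0.0244
grasp_force: 20.0
```

{"fn": "step_arm", "kwargs": {
  "moves": [
    {"dp": [0,0,0],"dr": [0,0,0],"fingers": 1},
    {"dp": [0,0,0],"dr": [0,0,0],"fingers": 1},
    {"dp": [0,0,-3],"dr": [0,0,0],"fingers": 1},
    {"dp": [0,0,-4],"dr": [0,0,0],"fingers": 1},
    {"dp": [0,0,-3],"dr": [0,0,0],"fingers": 1}
  ]
}}

```text
time_s: 33.67
tool_pos: [0.6614, -0.1024, 0.0522]
tool_rot: [-180.0, -0.0, 94.5]
force: [-0.5, 0.3, -2.4]
grip_width: 0.0246
grasp_force: 20.0
```

{"fn": "step_arm", "kwargs": {
  "moves": [
    {"dp": [0,0,-10],"dr": [0,0,0],"fingers": 1},
    {"dp": [0,0,-20],"dr": [0,0,0],"fingers": 1},
    {"dp": [0,0,-25],"dr": [0,0,0],"fingers": 1},
    {"dp": [0,0,-23],"dr": [0,0,0],"fingers": 1},
    {"dp": [0,0,-15],"dr": [0,0,0],"fingers": 1}
  ]
}}

```text
time_s: 34.3
tool_pos: [0.6625, -0.1027, 0.1479]
tool_rot: [179.8, 0.0, 94.5]
force: [-0.3, 0.4, -2.4]
grip_width: 0.025
grasp_force: 20.0
```

```bash
python3 plan.py .4695 .1568 .13 83.9 13
```

```text
[ 21.1 -13.2   1.3] [0.0002 0.     0.0143]
[ 20.9 -13.5   1.3] [0.0002 0.     0.0143]
[ 20.7 -13.8   1.3] [0.0002 0.     0.0143]
[ 20.5 -14.1   1.3] [0.0002 0.     0.0143]
[ 20.3 -14.4   1.3] [0.0002 0.     0.0143]
[ 20.1 -14.7   1.3] [0.0002 0.     0.0143]
[ 19.9 -15.    1.3] [0.0002 0.     0.0143]
[ 19.6 -15.3   1.4] [0.0002 0.     0.0143]
[ 19.4 -15.5   1.4] [0.0002 0.     0.0143]
[ 19.2 -15.8   1.4] [0.0002 0.     0.0143]
[ 19.  -16.1   1.4] [0.0002 0.     0.0143]
[ 18.7 -16.4   1.4] [0.0002 0.     0.0143]
[ 18.5 -16.6   1.4] [0.0002 0.     0.0143]
t 34.3 pos [ 0.6625 -0.1027  0.1479] rot [1.7982e+02 2.0000e-02 9.4520e+01]
```

{"fn": "step_arm", "kwargs": {
  "moves": [
    {"dp": [12,-7,1],"dr": [0,0,0.009],"fingers": 1},
    {"dp": [18,-11.5,1],"dr": [0,0,0.012],"fingers": 1},
    {"dp": [21,-13.5,1],"dr": [0,0,0.014],"fingers": 1},
    {"dp": [21,-14,1],"dr": [0,0,0.014],"fingers": 1},
    {"dp": [20.5,-14,1],"dr": [0,0,0.014],"fingers": 1}
  ]
}}

```text
time_s: 34.92
tool_pos: [0.5947, -0.0113, 0.1388]
tool_rot: [-179.9, -0.0, 90.9]
force: [-0.8, -1.1, -1.1]
grip_width: 0.0247
grasp_force: 20.0
```

{"fn": "step_arm", "kwargs": {
  "moves": [
    {"dp": [20.5,-14.5,1],"dr": [0,0,0.014],"fingers": 1},
    {"dp": [20,-15,1],"dr": [0,0,0.014],"fingers": 1},
    {"dp": [20,-15,1],"dr": [0,0,0.014],"fingers": 1},
    {"dp": [19.5,-15,1],"dr": [0,0,0.014],"fingers": 1},
    {"dp": [19.5,-15.5,1],"dr": [0,0,0.014],"fingers": 1}
  ]
}}

```text
time_s: 35.55
tool_pos: [0.5208, 0.0886, 0.134]
tool_rot: [-179.9, 0.0, 86.9]
force: [0.2, 0.6, -2.0]
grip_width: 0.0248
grasp_force: 20.0
```

```bash
python3 plan.py .4695 .1568 .12 83.9 5
```

```text
[ 13.1 -11.    2.8] [-0.0004  0.      0.0105]
[ 13.  -11.1   2.8] [-0.0004  0.      0.0105]
[ 12.8 -11.2   2.8] [-0.0004  0.      0.0105]
[ 12.7 -11.4   2.8] [-0.0004  0.      0.0105]
[ 12.6 -11.5   2.8] [-0.0004  0.      0.0105]
t 35.55 pos [0.5208 0.0886 0.134 ] rot [-1.7988e+02  1.0000e-02  8.6920e+01]
```

{"fn": "step_arm", "kwargs": {
  "moves": [
    {"dp": [18,-15,2],"dr": [0,0,0.015],"fingers": 1},
    {"dp": [17,-14.5,2],"dr": [0,0,0.013],"fingers": 1},
    {"dp": [14,-12.5,3],"dr": [0,0,0.012],"fingers": 1},
    {"dp": [10,-9,3],"dr": [0,0,0.008],"fingers": 1},
    {"dp": [5,-4.5,4],"dr": [0,0,0.005],"fingers": 1}
  ]
}}

```text
time_s: 36.17
tool_pos: [0.4705, 0.1562, 0.1202]
tool_rot: [-179.9, 0.0, 84.0]
force: [0.2, -0.2, -1.4]
grip_width: 0.0247
grasp_force: 20.0
```

```bash
python3 plan.py .4695 .1568 .0415 83.9 5;python3 - <<'E'
from h import *
im=env.read_camera("scene")[:,:,::-1]
crop(im,240,130,450,290,3.6,"pics/s8.png")
E
```

```text
[ 0.1 -0.2 15.7] [-0.0003  0.      0.0002]
[ 0.1 -0.2 15.7] [-0.0003  0.      0.0002]
[ 0.1 -0.2 15.7] [-0.0003  0.      0.0002]
[ 0.1 -0.2 15.7] [-0.0003  0.      0.0002]
[ 0.1 -0.2 15.7] [-0.0003  0.      0.0002]
t 36.175 pos [0.4705 0.1562 0.1202] rot [-1.7991e+02  1.0000e-02  8.3970e+01]
```

View pics/s8.png

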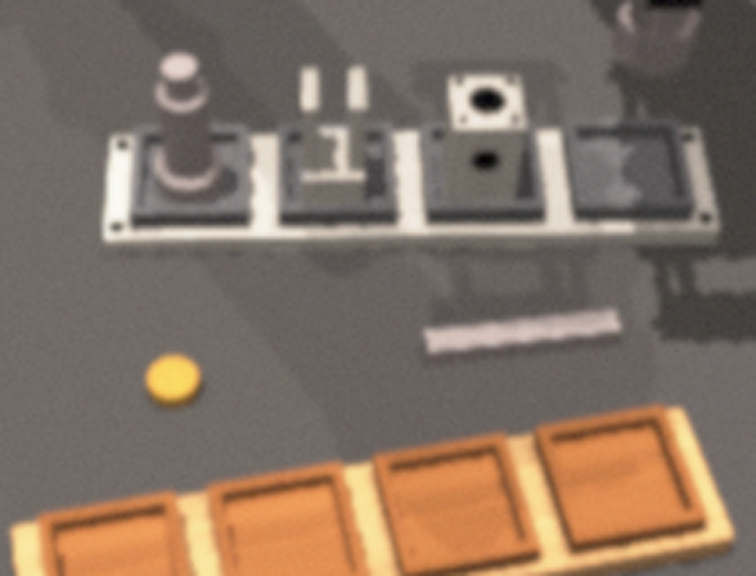

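The hexfit hangs at (655,40) over the left nest at (630,170). The other three parts stand correctly.

{"fn": "step_arm", "kwargs": {
  "moves": [
    {"dp": [0.5,-1,16],"dr": [0,0,0],"fingers": 1},
    {"dp": [0,0,23],"dr": [0,0,0],"fingers": 1},
    {"dp": [0,0,20],"dr": [0,0,0],"fingers": 1},
    {"dp": [0,0,12],"dr": [0,0,0],"fingers": 1},
    {"dp": [0,0,5],"dr": [0,0,0],"fingers": 1}
  ]
}}

```text
time_s: 36.85
tool_pos: [0.471, 0.1551, 0.044]
tool_rot: [-179.9, 0.1, 83.8]
force: [0.1, 0.4, -0.9]
grip_width: 0.0246
grasp_force: 20.0
```

{"fn": "step_arm", "kwargs": {
  "moves": [
    {"dp": [0,0,0.5],"dr": [0,0,0],"fingers": 1},
    {"dp": [0,0,0.8],"dr": [0,0,0],"fingers": 1},
    {"dp": [0,0,0.7],"dr": [0,0,0],"fingers": 1},
    {"dp": [0,0,0],"dr": [0,0,0],"fingers": 1},
    {"dp": [0,0,0],"dr": [0,0,0],"fingers": 1}
  ]
}}

```text
time_s: 37.48
tool_pos: [0.4715, 0.1559, 0.0433]
tool_rot: [180.0, -0.0, 83.9]
force: [0.1, -0.2, -2.6]
grip_width: 0.0247
grasp_force: 20.0
```

{"fn": "step_arm", "kwargs": {
  "moves": [
    {"dp": [0,-1.5,1],"dr": [0,0,0],"fingers": 1},
    {"dp": [0.5,0,1],"dr": [0,0,0],"fingers": 1},
    {"dp": [0,0,1],"dr": [0,0,0],"fingers": 1},
    {"dp": [0,0,0.7],"dr": [0,0,0],"fingers": 1},
    {"dp": [0,0,0.3],"dr": [0,0,0],"fingers": 1}
  ]
}}

```text
time_s: 38.1
tool_pos: [0.4699, 0.1564, 0.039]
tool_rot: [-180.0, 0.0, 83.9]
force: [0.4, 0.4, -1.7]
grip_width: 0.0246
grasp_force: 20.0
```

{"fn": "step_arm", "kwargs": {
  "moves": [
    {"dp": [0,0,0.5],"dr": [0,0,0],"fingers": 1},
    {"dp": [0,0,0.5],"dr": [0,0,0],"fingers": 1},
    {"dp": [0,0,0.3],"dr": [0,0,0],"fingers": 1},
    {"dp": [0,0,0],"dr": [0,0,0],"fingers": 1},
    {"dp": [0,0,0],"dr": [0,0,0],"fingers": 1}
  ]
}}

```text
time_s: 38.72
tool_pos: [0.4701, 0.1565, 0.038]
tool_rot: [180.0, -0.0, 83.9]
force: [-0.9, -0.2, 0.1]
grip_width: 0.0247
grasp_force: 20.0
```

In contact. One last nudge down, then release.

{"fn": "step_arm", "kwargs": {
  "moves": [
    {"dp": [0,0,0.3],"dr": [0,0,0],"fingers": 1},
    {"dp": [0,0,0],"dr": [0,0,0],"fingers": 0.65},
    {"dp": [0,0,0],"dr": [0,0,0],"fingers": 0.55},
    {"dp": [0,0,0],"dr": [0,0,0],"fingers": 0.4},
    {"dp": [0,0,0],"dr": [0,0,0],"fingers": 0.3}
  ]
}}

```text
time_s: 39.35
tool_pos: [0.4699, 0.1565, 0.0374]
tool_rot: [180.0, -0.0, 83.9]
force: [0.1, 0.1, -0.5]
grip_width: 0.0516
grasp_force: 0.0
```

{"fn": "step_arm", "kwargs": {
  "moves": [
    {"dp": [0,0,0],"dr": [0,0,0],"fingers": 0.3},
    {"dp": [0,0,-10],"dr": [0,0,0],"fingers": 0.3},
    {"dp": [0,0,-20],"dr": [0,0,0],"fingers": 0.3},
    {"dp": [0,0,-25],"dr": [0,0,0],"fingers": 0.3},
    {"dp": [0,0,-20],"dr": [0,0,0],"fingers": 0.3}
  ]
}}

```text
time_s: 39.98
tool_pos: [0.4704, 0.1566, 0.1142]
tool_rot: [179.9, -0.1, 83.9]
force: [-0.5, -0.6, -1.1]
grip_width: 0.0609
grasp_force: 0.0
```

{"fn": "step_arm", "kwargs": {
  "moves": [
    {"dp": [20,10,-15],"dr": [0,0,0],"fingers": 0.3},
    {"dp": [35,15,-10],"dr": [0,0,0],"fingers": 0.3},
    {"dp": [40,15,-5],"dr": [0,0,0],"fingers": 0.3},
    {"dp": [35,10,0],"dr": [0,0,0],"fingers": 0.3},
    {"dp": [20,0,0],"dr": [0,0,0],"fingers": 0.3}
  ]
}}

```text
time_s: 40.6
tool_pos: [0.5359, 0.3021, 0.1428]
tool_rot: [180.0, -0.0, 83.9]
force: [-0.6, -0.7, -0.5]
grip_width: 0.0608
grasp_force: 0.0
```

```bash
python3 - <<'E'
from h import *
im=env.read_camera("scene")[:,:,::-1]
t=env.read_camera("top")[:,:,::-1]
a=cv2.resize(im[130:220,250:460],None,fx=3.5,fy=3.5,interpolation=3)
b=cv2.resize(t[310:410,180-30:390-30],None,fx=3.5,fy=3.5,interpolation=3)
b=cv2.resize(t[320:410,155:365+35],(735,270),interpolation=3)
cv2.imwrite("pics/f.png",np.vstack([a,b]))
E
```

```text
(no output)
```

View pics/f.png

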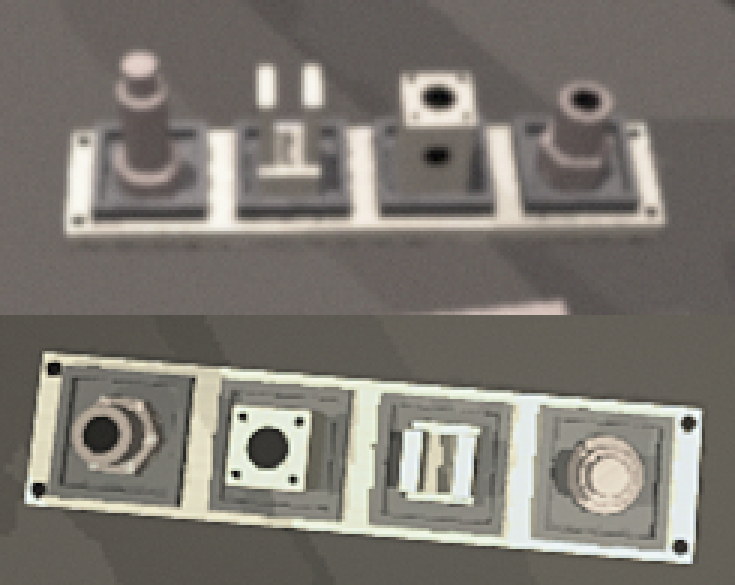

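All four parts stand upright and centred in their nests. In the lower (top camera) half, the hexfit is at (122,435), block (268,448), fork (440,465) and shaft (605,473), and the arm is clear.

```bash
python3 -c "
from cell import env
print(env.sign_off())"
```

```text
the job is handed in; nothing more can be done
None
```

I moved all four parts to the pallet in reverse order (hexfit, block, fork, shaft from left to right) and handed the job in after about 41 s; the last pictures show each part upright in its nest, but sign-off returned no verdict, and the hexfit needed a second grip after the first slipped off.

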